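Lay washed screw lids in the drying tray, one rim down, one rim up

ROBOT

A 7-joint arm with a two-finger parallel gripper is mounted at the origin on a cart in front of the work surface, level with it; the furniture and walls round the work are solid. World frame = base frame: x ahead of the robot, y to its left, z up, the work surface at z = 0. Lengths are in m, angles in rad, forces in N, time in s.
With the tool pointing down it reaches from about 0.425 to 0.925 m from the base axis. Payload 6.8 kg.
Tool frame: the origin (TCP) lies on the centre line of the jaws, within the pads' length; the fingertips stand 25 mm ahead of it and the grasp point (between the pads) lies 6 mm ahead of it; z points along the fingers, y is the line along which they close (so a half turn about z gives the same grasp; the last joint's range is limited). The gripper opens to 85 mm and grips with 20 to 120 N. Pads are 22 mm wide; open, the fingers measure 114 mm over their backs; the gripper's body (76 mm by 85 mm) begins 54 mm behind the grasp point. The pads swing forward as they close: fully open they stand 13 mm farther back than shut.
Start: joints at [1.211, 0.477, 0.022, 1.555, -0.011, 1.109, -0.083], TCP at [0.168, -0.654, 0.256] pointing down, gripper open.
Joint ranges: [-2.96, 2.96], [-0.34, 2.1], [-1.41, 1.46], [0.24, 2.44], [-1.37, 4.51], [0.17, 1.92], [-2.96, 2.96]. Speed limits (rad/s): [2.39, 2.39, 3.14, 3.14, 3.14, 3.14, 3.14].

INTERFACE

Orientations are given as a rotation vector (axis times angle).
In Python, from bench import telemetry, grab_frame, job gives the robot as it stands.
- The arm moves only by the tool apply_moves, never from a script. Its argument "rows" is a list of rows, each a list of 2 entries, a list of its own where there are three numbers: the shift along the tool's x, y, z each as a share of 250 mm, from -1 to 1, then the turn, a rotation vector about the tool's x, y, z each as a share of pi rad, from -1 to 1. A call has 1 to 10 rows; each row is the pose to reach, as a shift and turn from the pose commanded when the call began, along the tool's axes at that moment, turning the shorter way round; what a row does not reach only later rows make up. A row lasts 1/8 s, in which the tool goes at most 62.5 mm and 10.7 degrees, less where a joint would pass 70% of its speed; a pose out of reach is approached as far as the arm can. A call with a number of a shift or a turn outside -1 to 1 is refused whole. A call with a gripper value outside its range is refused whole. "jaw" is the gripper's target within -1 to 1 (fully open at 1, half-way at 0, shut at -1), set as the call begins (left out, the last holds). The fingers move at their own pace and stop on an object; "newtons" is the grip in N (left out, the last holds). Time passes only in rows, so rows that repeat a pose let the fingers close. It gives the time, the measured TCP pose, the force, the opening and the grip force at its end, in the units of the state.
- telemetry.get_obs(): the state, without advancing time (a new reading comes with each control period).
- grab_frame(name): name is "scene" or "top" or "wrist"; returns a dict with "frame" (480x640x3 uint8, red, green, blue), "vertical_fov" (degrees; the focal length in pixels is half the picture's height over the tangent of half this angle, whatever the lens; pixels are square), "cx", "cy" (the principal point, pixels), "origin" and "attitude" of the camera in the world. Camera axes: x right, y up, looking along -z (the intrinsics and any distortion apply to the point x, -y, -z); pixel columns grow to the right and rows downward; lengths in m; the calibration is good to about 2 mm. A picture is of the moment at which its call begins. There is no depth.
- job.hand_in(): hands the job in; it is judged then, once.
The state is a dict: "clock": time; "joints": joint angles; "qvel": joint speeds; "tau": joint torques, N m; "tcp_pos": TCP position; "orientation": TCP orientation; "contact_force": force on the tool from outside, world axes, zero at the start; "moment": the same for the moment, N m; "grip_width": finger opening in m; "gripper_force": force on a finger pad.
Only numpy, scipy, OpenCV 4.12 (cv2) and the standard library are available. Lean on these libraries where they do the work, as an engineer would, in place of code of your own. Each camera call takes 0.05 s, during which the arm holds its last target. There are 200 camera calls.

TASK

Push the fold of the splash screen by its orange knob so that both panels collapse fully to the side against the post, then take the two washed lids from their wire stands and lay them flat in the drying tray: the red lid in the red pocket with its open rim down, the blue lid in the blue pocket with its open rim up, ready for a new liner. Leave the screen folded and do not knock over the bottles and the jar standing about.

Things in the scene. Friction and masses are not known exactly. Their poses are not given: they have to be found in the camera images.
- tray: fixed white drying tray, 134 x 250 x 14 mm (x, y, z), with a red-floored and a blue-floored round pocket 92 mm apart and a bifold splash screen that runs in a track along its front (-x) edge. Origin: centre of its underside; x away from the track, y along the track towards the screen's post, z up.
- pocket_red (a point): centre of the floor of the red-floored round pocket in the drying tray, 7 mm above the desk. Pocket 58 mm across, 7 mm deep, so a lid lying flat in it has its centre 15 mm above this point and stands 23 mm proud of the tray. Axes are the tray's: x away from the screen's track, y along it towards the screen's post, z up.
- pocket_blue (a point): centre of the floor of the blue-floored round pocket in the drying tray, 7 mm above the desk. Pocket 58 mm across, 7 mm deep, so a lid lying flat in it has its centre 15 mm above this point and stands 23 mm proud of the tray. Axes are the tray's: x away from the screen's track, y along it towards the screen's post, z up.
- screen_fold (a joint): fold angle of the bifold screen: angle of its first panel about the post. 0 = both panels in line along the track (shut); 1.5 = fully folded, both side by side against the post, square to the track. Starts at 0.35 to 0.6, the fold pointing to tray +x over the pockets. The second panel is linked and follows by itself. Light friction; it stays where it is left.
- screen_post (a point): axis of the screen's fixed post, at the tray's top (14 mm above the desk); axes as the tray's. The post stands to 96 mm. The fold knob moves on a circle of radius 110 mm about this axis: knob = post + 110 mm x (sin(angle) along tray x, -cos(angle) along tray y).
- screen_knob (a point): on the two clear panels (each 110 mm long, 4 mm thick, tops 87 mm above the desk): centre of the orange upright round knob on top of the fold hinge, 16 mm across, 40 mm tall, from 90 to 130 mm above the desk, clear above the panels; can be pushed from any side or taken between the fingers from above.
- lid_red_center (a point): red screw lid: hollow cup 48 mm across, 30 mm tall, 3 mm walls, one end closed, one open, about 35 g. Starts on its edge (axis level) in a wire stand. Point: the lid's centre, half-way along its axis; z axis: along the axis from open rim to closed top (z up = rim down, z down = rim up).
- lid_blue_center (a point): blue screw lid: hollow cup 48 mm across, 30 mm tall, 3 mm walls, one end closed, one open, about 35 g. Starts on its edge (axis level) in a wire stand. Point: the lid's centre, half-way along its axis; z axis: along the axis from open rim to closed top (z up = rim down, z down = rim up).
- lid_red: the red lid (same frame as its centre point). Carry it high: a fixed blue vacuum pump, 160 mm tall, stands on the desk between the two stands and the tray.
- lid_blue: the blue lid (same frame as its centre point). Carry it high over the 160 mm tall vacuum pump.
- stand_red: fixed wire stand of the red lid: grey base 76 x 46 x 5 mm and two rods carrying the lid on its edge, lid axis along the stand's x, lid centre 37 mm above the desk; two wire hoops (35 mm high, 36 mm wide in y, at x = -19 and +19 mm) keep it upright. The lid's sides stick out past the stand in y, free to be gripped across the 48 mm diameter. Origin: centre of the base's underside.
- stand_blue: fixed wire stand of the blue lid: grey base 76 x 46 x 5 mm and two rods carrying the lid on its edge, lid axis along the stand's x, lid centre 37 mm above the desk; two wire hoops (35 mm high, 36 mm wide in y, at x = -19 and +19 mm) keep it upright. The lid's sides stick out past the stand in y, free to be gripped across the 48 mm diameter. Origin: centre of the base's underside.
- brown_bottle: dark brown bottle with a white cap, 82 mm across, 192 mm tall, stands loose on the desk as a bystander; origin: centre of its underside.
- jar_black: white jar with a black screw top, 74 mm across, 96 mm tall, stands loose on the desk as a bystander; origin: centre of its underside.
- plastic_bottle: white plastic bottle with an orange cap, 71 mm across, 161 mm tall, stands loose on the desk as a bystander; origin: centre of its underside.
Things that resemble listed ones, but are neither listed nor needed, are in the scene too. There is more than one size of the lid_red; the job needs the larger.

How it is judged:
By the outcome, as a careful person would: the job done as asked, in the order asked, and still so for the second after the job is handed in, with the robot touching nothing.
It also fails if it takes over 72 s, if anything falls off the work surface, if the arm or the gripper's body presses on something with over 40 N, if the wrist force passes 120 N, or if a joint passes its speed limit or range.

## Working session

There is one attempt and no reset: what is moved stays moved. The work goes in short steps, Python scripts to look and compute and a tool call to move; the robot and the scene stay as the last step left them, time stands still between calls to the robot, and variables do not carry over. Pictures are saved under pics/ and viewed, at most 10 in all, crops included, and the job is handed in when it is done.

Besides the shell and the picture viewer there is one more tool, called after "Call:" in YAML: its name, and indented under it one key for each argument. apply_moves: Moves the arm, as the interface text tells. Its arguments: {"type":"object","properties":{"rows":{"type":"array"},"jaw":{"type":"number"},"newtons":{"type":"number"}},"required":["rows"]}

```bash
mkdir -p pics; ls
python3 - <<'E'
from bench import telemetry, grab_frame
import cv2,pickle
print(telemetry.get_obs())
for n in ["scene","top","wrist"]:
    f=grab_frame(n); pickle.dump(f,open(f"pics/{n}0.pkl","wb"))
    cv2.imwrite(f"pics/{n}0.png",f["frame"][:,:,::-1])
    print(n,{k:v for k,v in f.items() if k!="frame"})
E
```

```text
pics
{'clock': 0.0, 'joints': array([ 1.21090137,  0.47779501,  0.02232629,  1.55645503, -0.01151255,
        1.10928511, -0.08303953]), 'qvel': array([ 9.37677565e-04,  1.77770393e-03, -3.67205349e-06, -2.67937612e-03,
        9.12648936e-04,  3.81389890e-04, -1.17957154e-03]), 'tau': array([ 5.57537132e-04, -5.96438920e+01,  1.60790998e+00, -2.81190044e+01,
        1.24860794e-02,  9.21176921e-03, -4.13003050e-06]), 'tcp_pos': array([ 0.1680357 , -0.65318706,  0.25532731]), 'orientation': array([-3.11494292e+00, -3.94388494e-01,  5.39811739e-04]), 'contact_force': array([ 0.27620041, -0.12237504, -0.30332626]), 'moment': array([-0.0430713 ,  0.04248531, -0.0093401 ]), 'gripper_force': 0.0, 'grip_width': 0.08530016485892057}
scene {'vertical_fov': 46.45271338372125, 'cx': 316.53839613452635, 'cy': 244.7753666440515, 'origin': array([-0.26003562, -0.62703363,  1.01545043]), 'attitude': array([ 0.79897949, -0.39119748, -0.83133492])}
top {'vertical_fov': 49.230954422332324, 'cx': 328.27308001757024, 'cy': 236.3869297209249, 'origin': array([0.43706305, 0.02135892, 1.66613319]), 'attitude': array([ 0.0561742 , -0.0597899 , -1.54329745])}
wrist {'vertical_fov': 69.736011260791, 'cx': 314.44540749124826, 'cy': 235.60711943552704, 'origin': array([ 0.23517832, -0.6347733 ,  0.37177711]), 'attitude': array([-0.23562145,  0.18327114, -1.30980225])}
```

View pics/scene0.png

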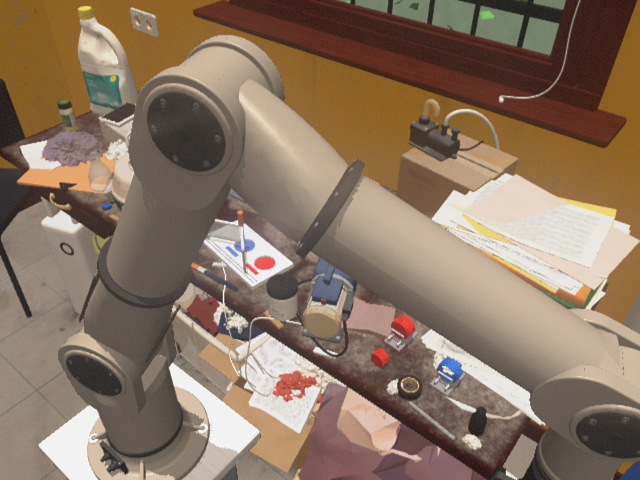

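View pics/top0.png

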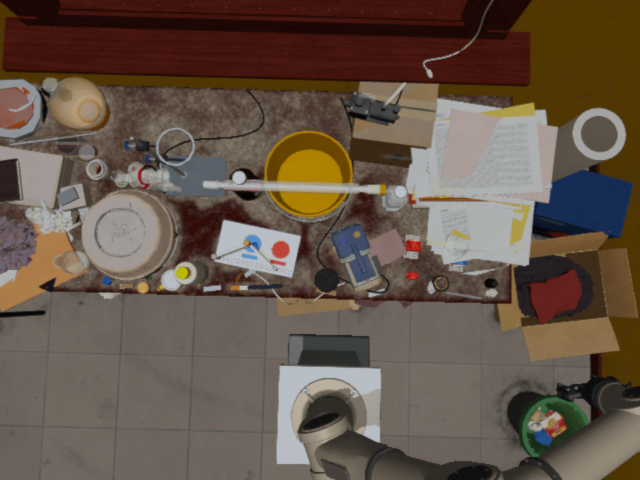

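```bash
cat > h.py <<'E'
import numpy as np, cv2, pickle
from scipy.spatial.transform import Rotation as R
def ray(f,u,v):
    F=240/np.tan(np.radians(f["vertical_fov"])/2)
    d=np.array([(u-f["cx"])/F,-(v-f["cy"])/F,-1.0])
    return f["origin"],R.from_rotvec(f["attitude"]).apply(d)
def plane(f,u,v,z):
    o,d=ray(f,u,v); return o+d*(z-o[2])/d[2]
def proj(f,p):
    F=240/np.tan(np.radians(f["vertical_fov"])/2)
    c=R.from_rotvec(f["attitude"]).inv().apply(np.asarray(p)-f["origin"])
    return f["cx"]-F*c[0]/c[2], f["cy"]+F*c[1]/c[2]
def tri(*obs):
    A=0;b=0
    for f,u,v in obs:
        o,d=ray(f,u,v);d=d/np.linalg.norm(d);P=np.eye(3)-np.outer(d,d);A=A+P;b=b+P@o
    return np.linalg.solve(A,b)
def load(n): return pickle.load(open(f"pics/{n}.pkl","rb"))
def blobs(f,lo,hi,amin=15):
    hsv=cv2.cvtColor(f["frame"],cv2.COLOR_RGB2HSV)
    m=cv2.inRange(hsv,np.array(lo),np.array(hi))
    n,l,s,c=cv2.connectedComponentsWithStats(m)
    return [(tuple(s[i]),c[i].round(1)) for i in range(1,n) if s[i,4]>=amin]
E
python3 - <<'E'
from h import *
t=load("top0");s=load("scene0")
def crop(f,x,y,w,h): return cv2.resize(f["frame"][y:y+h,x:x+w,::-1],(400,300),interpolation=cv2.INTER_CUBIC)
a=np.hstack([crop(t,205,210,112,84),crop(t,392,222,112,84)])
b=np.hstack([crop(s,190,200,120,90),crop(s,360,300,120,90)])
cv2.imwrite("pics/comp1.png",np.vstack([a,b]))
w=load("wrist0"); cv2.imwrite("pics/w0.png",w["frame"][:,:,::-1])
E
```

```text
(no output)
```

View pics/comp1.png

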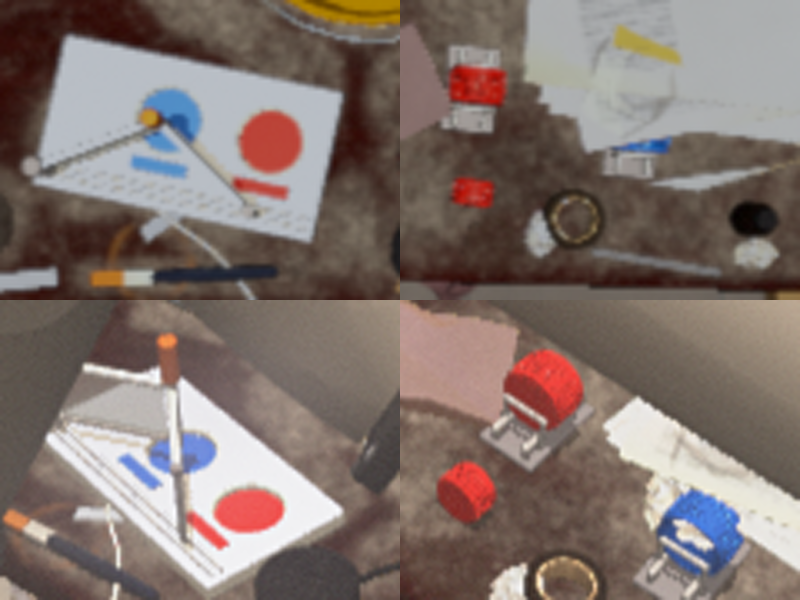

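View pics/w0.png

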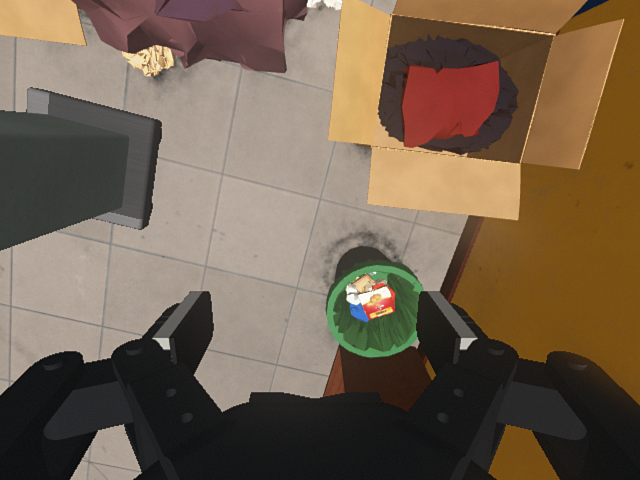

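Run:
```python
from h import *
t=load("top0");s=load("scene0");w=load("wrist0")
for n,f in (("t",t),("s",s),("w",w)):
    for nm,lo,hi in (("red",(0,150,120),(6,255,255)),("red2",(174,150,120),(180,255,255)),("blue",(100,120,100),(120,255,255)),("orange",(8,150,120),(18,255,255))):
        print(n,nm,[(tuple(map(int,a)),tuple(c)) for a,c in blobs(f,lo,hi)][:12])
# tray corners from crop, top (crop scale 112/400)
k=112/400
for n,u,v in (("TL",65,36),("TR",342,95),("BR",312,241),("BL",38,183)):
    print(n,plane(t,205+u*k,210+v*k,.014).round(4))
print("post",plane(t,205+31*k,210+166*k,.096).round(4),"knob top",plane(t,205+150*k,210+117*k,.13).round(4))
q=120/400
print("knob s",plane(s,190+168*q,200+(341-300)*q,.13).round(4))
for n,u,v in (("bluepocket",171,119),("red",270,141)): print(n,plane(t,205+u*k,210+v*k,.007).round(4))
print("red lid top",plane(t,392+(478-400)*k,222+86*k,.055).round(4))
```

```text
t red [((409, 195, 6, 8, 24), (np.float64(410.6), np.float64(199.4))), ((406, 241, 16, 10, 146), (np.float64(413.4), np.float64(245.5))), ((273, 242, 16, 16, 201), (np.float64(280.3), np.float64(249.3))), ((271, 260, 14, 5, 27), (np.float64(276.9), np.float64(262.1))), ((407, 272, 11, 8, 78), (np.float64(412.2), np.float64(275.5))), ((547, 412, 6, 5, 15), (np.float64(549.1), np.float64(413.5))), ((558, 416, 9, 13, 45), (np.float64(561.3), np.float64(422.9))), ((546, 428, 10, 8, 35), (np.float64(550.3), np.float64(430.7)))]
t red2 [((139, 170, 3, 13, 17), (np.float64(139.5), np.float64(175.5)))]
t blue [((246, 235, 15, 14, 111), (np.float64(254.2), np.float64(240.7))), ((339, 237, 9, 7, 49), (np.float64(342.9), np.float64(240.4))), ((246, 247, 8, 5, 21), (np.float64(249.4), np.float64(249.2))), ((242, 254, 15, 5, 35), (np.float64(249.0), np.float64(256.1))), ((454, 261, 13, 4, 32), (np.float64(461.3), np.float64(262.4))), ((103, 277, 8, 8, 49), (np.float64(106.2), np.float64(280.4))), ((534, 430, 18, 15, 169), (np.float64(542.7), np.float64(437.2)))]
t orange [((15, 88, 13, 7, 31), (n
[... 2269 characters left out ...]
p.float64(531.8), np.float64(8.9))), ((557, 7, 10, 10, 30), (np.float64(561.0), np.float64(10.9))), ((622, 6, 7, 8, 17), (np.float64(625.4), np.float64(8.8))), ((549, 9, 7, 6, 15), (np.float64(552.5), np.float64(10.9))), ((480, 10, 7, 7, 15), (np.float64(483.3), np.float64(13.0))), ((496, 11, 9, 6, 19), (np.float64(500.3), np.float64(12.7))), ((536, 10, 10, 5, 18), (np.float64(540.6), np.float64(11.4)))]
TL [0.6026 0.3533 0.014 ]
TR [0.5567 0.1061 0.014 ]
BR [0.4272 0.1286 0.014 ]
BL [0.4718 0.3717 0.014 ]
post [0.4841 0.3608 0.096 ] knob top [0.526  0.2574 0.13  ]
knob s [0.524  0.2501 0.13  ]
bluepocket [0.5318 0.2576 0.007 ]
red [0.5146 0.1691 0.007 ]
red lid top [ 0.5338 -0.2452  0.055 ]
```

```bash
cat >> h.py <<'E'
def obs():
    from bench import telemetry
    o=telemetry.get_obs(); return o["tcp_pos"],R.from_rotvec(o["orientation"]),o
def Rt(p,y):
    "tool rotation with z along p, closing axis y as near as possible to y"
    p=np.array(p,float);p/=np.linalg.norm(p);y=np.array(y,float);y-=p*(p@y);y/=np.linalg.norm(y)
    return R.from_matrix(np.c_[np.cross(y,p),y,p])
def row(pos,rot,p0=None,r0=None):
    if p0 is None: p0,r0,_=obs()
    s=r0.inv().apply(np.array(pos)-p0)/.25; t=(r0.inv()*rot).as_rotvec()/np.pi
    return s.round(3).tolist(),t.round(3).tolist()
def snap(n,k):
    from bench import grab_frame
    f=grab_frame(n);pickle.dump(f,open(f"pics/{k}.pkl","wb"));cv2.imwrite(f"pics/{k}.png",f["frame"][:,:,::-1]);return f
E
python3 - <<'E'
from h import *
p,r,o=obs(); print(r.as_matrix().round(3))
w=load("wrist0")
C=R.from_rotvec(w["attitude"]);print("cam off tool",r.inv().apply(w["origin"]-p).round(4),"look tool",r.inv().apply(C.apply([0,0,-1])).round(3), "up",r.inv().apply(C.apply([0,1,0])).round(3))
s=load("scene0");t=load("top0")
print("red lid",tri((t,413.4,245.5),(s,403.6,324.9)).round(4),plane(s,403.6,324.9,.037).round(4),"small red",plane(s,379.6,356.9,.02).round(4))
print("blue lid",plane(s,450.5,368.5,.037).round(4),plane(t,461,262.4,.05).round(4))
q=.3
print("red stand base corners L,R,B",[plane(s,360+(u-400)*q,300+(v-300)*q,.005).round(3).tolist() for u,v in ((481,432),(594,408),(540,470))])
print("blue base", [plane(s,360+(u-400)*q,300+(v-300)*q,.005).round(3).tolist() for u,v in ((634,580),(690,600))])
print(row([.42,-.30,.33],Rt([0,0,-1],[0,-1,0])), row([.42,-.30,.33],Rt([0,0,-1],[0,1,0])))
E
```

```text
[[ 0.968  0.249 -0.   ]
 [ 0.249 -0.968  0.001]
 [-0.    -0.001 -1.   ]]
cam off tool [ 0.0696 -0.0014 -0.1162] look tool [-0.274  0.001  0.962] up [0.962 0.    0.274]
red lid [ 0.5382 -0.2488  0.0373] [ 0.5402 -0.2505  0.037 ] small red [ 0.4405 -0.2528  0.02  ]
blue lid [ 0.499  -0.3943  0.037 ] [ 0.4876 -0.3922  0.05  ]
red stand base corners L,R,B [[0.5, -0.228, 0.005], [0.568, -0.277, 0.005], [0.497, -0.277, 0.005]]
blue base [[0.46, -0.373, 0.005], [0.469, -0.408, 0.005]]
([1.328, -1.118, -0.296], [-0.0, 0.0, 0.08]) ([1.328, -1.118, -0.296], [-0.0, -0.001, -0.92])
```

Call:
apply_moves:
  rows:
    - [[0.3,-0.15,-0.4],[0,0,0.03]]
    - [[0.5,-0.22,-0.4],[0,0,0.05]]
    - [[0.97,-0.44,-0.4],[0,0,0.08]]
    - [[0.97,-0.44,-0.4],[0,0,0.08]]
    - [[0.97,-0.44,-0.4],[0,0,0.08]]
    - [[0.97,-0.44,-0.4],[0,0,0.08]]
  jaw: 1

```text
clock: 0.9
tcp_pos: [0.3803, -0.4829, 0.3566]
orientation: [-3.14, -0.014, -0.003]
contact_force: [-0.8, 0.3, -0.7]
grip_width: 0.0856
gripper_force: 0.0
```

Run:
```python
from h import *
p,r,o=obs();print(p,o["clock"],o["joints"].round(2)); print(row([.58,-.32,.36],Rt([0,0,-1],[0,-1,0])))
```

```text
[ 0.38030342 -0.48294974  0.35663709] 0.9 [ 0.82  0.3  -0.02  1.58  0.01  1.26 -0.76]
([0.805, -0.645, -0.011], [-0.0, -0.001, 0.003])
```

Call:
apply_moves:
  rows:
    - [[0.8,-0.64,0],[0,0,0]]
    - [[0.8,-0.64,0],[0,0,0]]
    - [[0.8,-0.64,0],[0,0,0]]
    - [[0.8,-0.64,0],[0,0,0]]
    - [[0.8,-0.64,0],[0,0,0]]

```text
clock: 1.52
tcp_pos: [0.579, -0.3218, 0.3552]
orientation: [-3.138, -0.013, -0.001]
contact_force: [0.0, -0.8, -0.4]
grip_width: 0.0852
gripper_force: 0.0
```

Run:
```python
from h import *
snap("wrist","w1"); p,r,o=obs();print(p,o["joints"].round(2))
```

```text
[ 0.57746589 -0.32405745  0.35529689] [ 0.5   0.39 -0.12  1.46  0.05  1.3  -1.19]
```

View pics/w1.png

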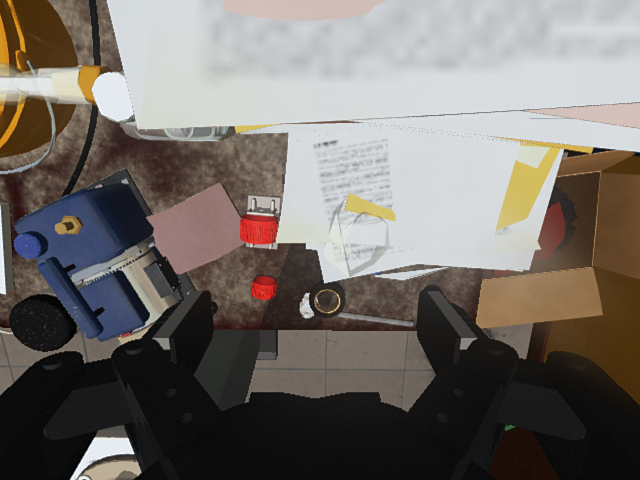

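Run:
```python
from h import *
w=load("w1");t=load("top0");s=load("scene0")
for a,b in (((323,282),(442.4,264)),((347,195),(452.8,229.8)),((397,220),(470,239.5)),((289,133),(429.6,197))):
    x=tri((w,*a),(t,*b));print(x.round(3),"res", np.array(proj(w,x))-a,np.array(proj(t,x))-b, "scene px",np.round(proj(s,x)))
x=[.495,-.39,.037]; print(proj(w,x),proj(t,x),proj(s,x))
x=[.538,-.249,.037]; print(proj(w,x),proj(t,x),proj(s,x))
cv2.imwrite("pics/c2.png",cv2.resize(np.hstack([w["frame"][170:320,220:430,::-1],s["frame"][310:460,360:550,::-1]]),(800,300),interpolation=cv2.INTER_CUBIC))
```

```text
[ 0.48  -0.33   0.082] res [-1.40674437 -0.67108706] [0.59318283 0.2489876 ] scene px [422. 346.]
[ 0.585 -0.358  0.081] res [0.61216309 0.37329923] [-0.23945579 -0.13393926] scene px [458. 323.]
[ 0.557 -0.414  0.079] res [-2.16987083 -0.31664074] [0.84876302 0.07500094] scene px [475. 344.]
[ 0.666 -0.287  0.114] res [ -7.21732932 -13.71483066] [2.21569142 4.36983471] scene px [450. 279.]
(np.float64(366.33569340503675), np.float64(257.5493025409305)) (np.float64(459.233493303514), np.float64(260.11047774949446)) (np.float64(447.7918902050145), np.float64(368.6382499970083))
(np.float64(259.6245200063344), np.float64(225.40025945729957)) (np.float64(414.1323884513318), np.float64(245.10044275248794)) (np.float64(402.51741720292495), np.float64(325.1390195195415))
```

View pics/c2.png

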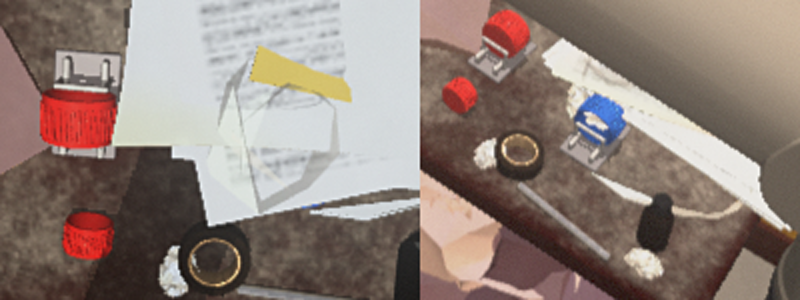

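Run:
```python
from h import *
print(row([.42,-.32,.22],Rt([1,0,-1],[0,-1,0])))
```

```text
([-0.629, -0.019, 0.542], [-0.001, 0.25, 0.001])
```

Call:
apply_moves:
  rows:
    - [[-0.25,0,0],[0,0.05,0]]
    - [[-0.5,0,0.2],[0,0.1,0]]
    - [[-0.63,0,0.4],[0,0.16,0]]
    - [[-0.63,-0.02,0.54],[0,0.21,0]]
    - [[-0.63,-0.02,0.54],[0,0.25,0]]
    - [[-0.63,-0.02,0.54],[0,0.25,0]]

```text
clock: 2.33
tcp_pos: [0.4292, -0.3158, 0.2302]
orientation: [-2.912, -0.038, -1.07]
contact_force: [1.1, -0.4, -1.3]
grip_width: 0.0853
gripper_force: 0.0
```

Run:
```python
from h import *
f=snap("wrist","w2"); p,r,o=obs();print(p,r.as_matrix()[:,2],o["joints"].round(2))
a=proj(f,[.538,-.249,.037]);b=proj(f,[.497,-.392,.037]);print(a,b)
u0=max(int(min(a[0],b[0])-70),0);v0=max(int(min(a[1],b[1])-70),0)
c=f["frame"][v0:v0+225,u0:u0+300,::-1];print(u0,v0,c.shape)
cv2.imwrite("pics/w2c.png",cv2.resize(c,None,fx=2.6,fy=2.6,interpolation=cv2.INTER_CUBIC))
```

```text
[ 0.42510843 -0.31747698  0.22773473] [ 0.64680854  0.0421241  -0.7614882 ] [ 1.24  0.21 -0.47  2.24 -1.12  0.47  0.21]
(np.float64(259.53846674065437), np.float64(248.8645790025238)) (np.float64(402.6300325779405), np.float64(291.7708944379684))
189 178 (225, 300, 3)
```

View pics/w2c.png

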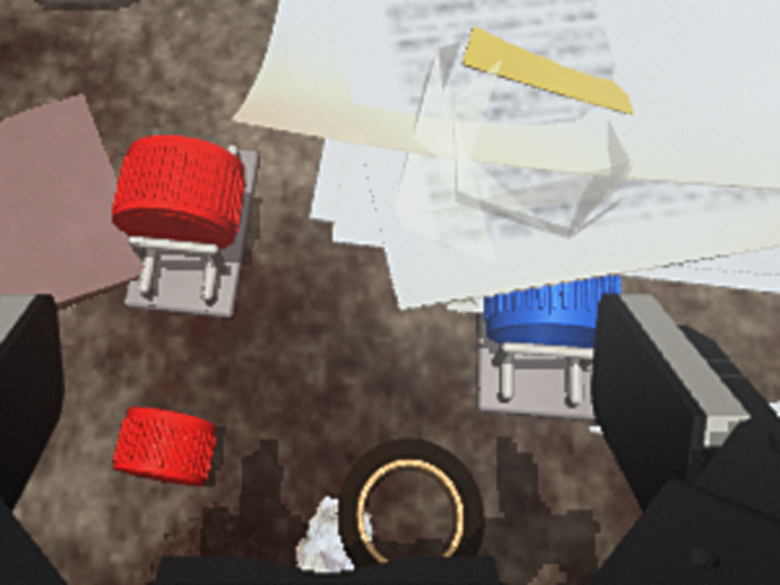

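Run:
```python
from h import *
f=snap("scene","s1")
g=f["frame"][:,:,::-1]
c=np.hstack([cv2.resize(g[310:350,385:425],(400,400),interpolation=cv2.INTER_CUBIC),cv2.resize(g[350:390,431:471],(400,400),interpolation=cv2.INTER_CUBIC)])
cv2.imwrite("pics/s1c.png",c)
print(row([.42,-.33,.20],Rt([.87,0,-.5],[0,-1,0])))
```

```text
([-0.092, 0.054, 0.07], [-0.014, 0.111, -0.002])
```

View pics/s1c.png

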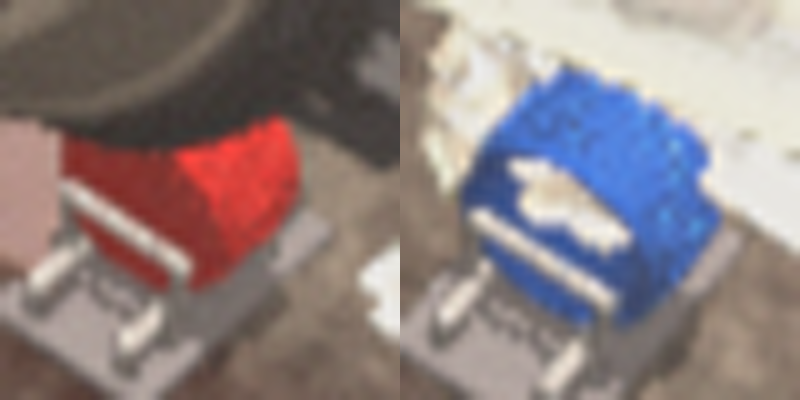

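Call:
apply_moves:
  rows:
    - [[-0.1,0.05,0],[-0.01,0.06,0]]
    - [[-0.16,0.05,-0.02],[-0.01,0.11,0]]
    - [[-0.18,0.05,0.0],[-0.01,0.13,0]]
    - [[-0.18,0.05,0.0],[-0.01,0.13,0]]
    - [[-0.18,0.05,0.0],[-0.01,0.13,0]]

```text
clock: 3.05
tcp_pos: [0.3792, -0.3337, 0.2294]
orientation: [-2.639, -0.026, -1.635]
contact_force: [0.4, 1.0, -1.4]
grip_width: 0.0853
gripper_force: 0.0
```

Run:
```python
from h import *
f=snap("wrist","w3"); p,r,o=obs();print(p,r.as_matrix()[:,2],o["joints"].round(2),f["origin"])
print(proj(f,[.538,-.249,.037]),proj(f,[.497,-.392,.037]))
for nm,lo,hi in (("red",(0,150,80),(6,255,255)),("blue",(100,120,60),(120,255,255))):
    print(nm,[(tuple(map(int,a)),c.tolist()) for a,c in blobs(f,lo,hi,60)])
```

```text
[ 0.37341499 -0.33731221  0.22656155] [ 0.8955064   0.03231829 -0.44387365] [ 2.23  0.84 -1.4   2.36 -1.36  0.17  0.91] [ 0.3048135  -0.33747111  0.34242644]
(np.float64(247.71902078214853), np.float64(297.3731918773959)) (np.float64(381.90913393145263), np.float64(332.3221184915929))
red [((248, 199, 44, 22, 541), [267.1, 211.1]), ((221, 277, 49, 45, 1625), [245.9, 298.0]), ((231, 320, 25, 5, 80), [243.8, 322.1]), ((211, 374, 42, 37, 1087), [231.2, 391.0])]
blue [((57, 258, 35, 10, 144), [78.2, 263.3]), ((356, 312, 51, 42, 1593), [381.6, 331.6]), ((604, 316, 36, 75, 1481), [626.5, 355.2]), ((0, 331, 47, 19, 186), [22.6, 341.4]), ((367, 354, 28, 5, 82), [379.4, 356.2])]
```

Run:
```python
from h import *
g=load("w3")["frame"][:,:,::-1]
c=np.hstack([cv2.resize(g[268:332,214:278],(400,400),interpolation=cv2.INTER_CUBIC),cv2.resize(g[302:366,348:412],(400,400),interpolation=cv2.INTER_CUBIC)])
cv2.imwrite("pics/w3c.png",c)
```

```text
(no output)
```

View pics/w3c.png

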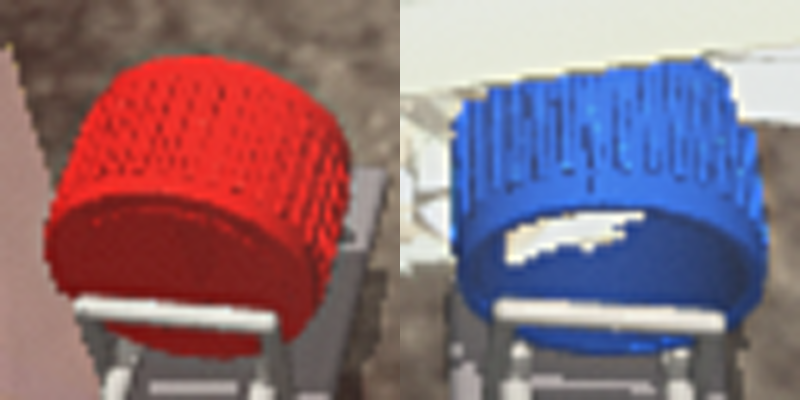

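Run:
```python
from h import *
D=[0,0,-1]
print(row([.48,-.25,.34],Rt(D,[0,-1,0])))
```

```text
([0.59, -0.353, 0.192], [-0.012, -0.353, 0.001])
```

Call:
apply_moves:
  rows:
    - [[0.2,0,0],[0,-0.06,0]]
    - [[0.4,-0.05,0.05],[-0.01,-0.12,0]]
    - [[0.59,-0.15,0.1],[-0.01,-0.18,0]]
    - [[0.59,-0.35,0.19],[-0.01,-0.24,0]]
    - [[0.59,-0.35,0.19],[-0.01,-0.3,0]]
    - [[0.59,-0.35,0.19],[-0.01,-0.353,0]]
    - [[0.59,-0.35,0.19],[-0.01,-0.353,0]]
    - [[0.59,-0.35,0.19],[-0.01,-0.353,0]]

```text
clock: 4.1
tcp_pos: [0.4847, -0.2445, 0.3449]
orientation: [-3.1, -0.048, -0.331]
contact_force: [0.1, -0.1, -0.6]
grip_width: 0.0854
gripper_force: 0.0
```

Run:
```python
from h import *
p,r,o=obs();print(p,o["joints"].round(2),r.as_matrix()[:,2].round(2)); print(row([.53,-.05,.33],Rt([0,0,-1],[0.7,-.7,0])))
print(row([.53,-.05,.33],Rt([0,0,-1],[0.73,.686,0])))
```

```text
[ 0.48471734 -0.24454465  0.34488417] [ 1.18  0.18 -0.85  1.83  0.05  1.   -1.22] [ 0.21  0.03 -0.98]
([0.186, -0.77, 0.117], [0.019, -0.067, -0.239])
([0.186, -0.77, 0.117], [0.074, -0.043, -0.727])
```

Call:
apply_moves:
  rows:
    - [[0.05,-0.2,0],[0.005,-0.066,-0.06]]
    - [[0.1,-0.4,0.05],[0.01,-0.067,-0.12]]
    - [[0.15,-0.6,0.1],[0.015,-0.067,-0.18]]
    - [[0.19,-0.77,0.12],[0.019,-0.067,-0.24]]
    - [[0.19,-0.77,0.12],[0.019,-0.067,-0.24]]
    - [[0.19,-0.77,0.12],[0.019,-0.067,-0.24]]

```text
clock: 4.85
tcp_pos: [0.5309, -0.0484, 0.3299]
orientation: [-2.898, -1.21, -0.013]
contact_force: [-0.2, -0.1, 0.0]
grip_width: 0.0854
gripper_force: 0.0
```

Run:
```python
from h import *
p,r,o=obs();print(p,o["joints"].round(2),r.as_matrix()[:,2].round(2)); print(row([.51,.20,.30],Rt([0,0,-1],[0.686,.727,0])))
```

```text
[ 0.530861   -0.04841613  0.32991311] [ 0.82  0.33 -1.04  1.76  0.3   1.22 -1.08] [ 0.01  0.   -1.  ]
([0.647, -0.758, 0.124], [0.003, -0.002, -0.507])
```

Call:
apply_moves:
  rows:
    - [[0.15,-0.16,0],[0,0,-0.06]]
    - [[0.3,-0.32,0],[0,0,-0.12]]
    - [[0.45,-0.5,0],[0,0,-0.18]]
    - [[0.6,-0.7,0.05],[0,0,-0.24]]
    - [[0.65,-0.76,0.12],[0,0,-0.3]]
    - [[0.65,-0.76,0.12],[0,0,-0.36]]
    - [[0.65,-0.76,0.12],[0,0,-0.42]]
    - [[0.65,-0.76,0.12],[0,0,-0.48]]
    - [[0.65,-0.76,0.12],[0,0,-0.507]]
    - [[0.65,-0.76,0.12],[0,0,-0.507]]

```text
clock: 6.1
tcp_pos: [0.5098, 0.2004, 0.3014]
orientation: [1.165, 2.913, 0.014]
contact_force: [0.2, 0.1, 1.0]
grip_width: 0.0856
gripper_force: 0.0
```

Run:
```python
from h import *
p,r,o=obs();print(p,o["joints"].round(2),r.as_matrix()[:,2].round(2))
f=snap("wrist","w4")
print("expect",proj(f,[.525,.254,.13]),proj(f,[.484,.361,.096]))
for nm,lo,hi in (("or",(7,140,100),(20,255,255)),("red",(0,130,80),(6,255,255)),("blue",(100,120,60),(120,255,255))):
    print(nm,[(tuple(map(int,a)),c.tolist()) for a,c in blobs(f,lo,hi,100)])
```

```text
[0.50983967 0.20037865 0.30140194] [ 0.5   0.56 -1.35  1.76  0.57  1.29 -0.18] [ 0.01  0.01 -1.  ]
expect (np.float64(370.3101444669062), np.float64(192.1891528889158)) (np.float64(426.7513638959492), np.float64(65.22752175551722))
or [((293, 33, 26, 31, 382), [305.7, 47.9]), ((366, 179, 17, 18, 158), [374.3, 188.8]), ((301, 302, 101, 47, 1084), [350.7, 319.5]), ((269, 328, 161, 73, 7356), [356.4, 365.0]), ((488, 431, 17, 46, 260), [497.1, 456.4])]
red [((255, 187, 32, 19, 258), [268.3, 194.3]), ((272, 196, 45, 45, 1551), [293.7, 217.9]), ((81, 428, 28, 35, 339), [95.1, 444.1])]
blue [((320, 130, 41, 32, 412), [340.0, 145.5]), ((336, 153, 30, 23, 387), [350.9, 163.3]), ((338, 185, 32, 15, 300), [352.9, 192.0]), ((45, 338, 66, 21, 227), [74.7, 348.0]), ((198, 362, 13, 26, 124), [204.9, 371.8])]
```

Run:
```python
from h import *
f=load("w4")
k=plane(f,374.3,188.5,.128);print("knob",k,"redpocket",plane(f,294,218,.007))
post=np.array([.484,.361]);tx=np.array([.983,-.184]);ty=np.array([.184,.983])
d=k[:2]-post;print("ang",np.arctan2(d@tx,-(d@ty)),"rad",np.hypot(*d))
print(row([k[0],k[1],.16],Rt([0,0,-1],[.686,.727,0])),row([k[0],k[1],.13],Rt([0,0,-1],[.686,.727,0])))
```

```text
knob [0.5254283  0.25852562 0.128     ] redpocket [0.51272502 0.16794075 0.007     ]
ang 0.5692310691641282 rad 0.11053190371132751
([0.114, 0.206, 0.568], [0.003, 0.0, -0.001]) ([0.114, 0.204, 0.688], [0.003, 0.0, -0.001])
```

Call:
apply_moves:
  rows:
    - [[0.115,0.205,0.15],[0,0,0]]
    - [[0.115,0.205,0.4],[0,0,0]]
    - [[0.115,0.205,0.6],[0,0,0]]
    - [[0.115,0.205,0.69],[0,0,0]]
    - [[0.115,0.205,0.69],[0,0,0]]

```text
clock: 6.78
tcp_pos: [0.5239, 0.2599, 0.1294]
orientation: [1.159, 2.918, 0.015]
contact_force: [0.1, 0.3, 0.2]
grip_width: 0.0852
gripper_force: 0.0
```

Call:
apply_moves:
  rows:
    - [[0,0,0],[0,0,0]]
    - [[0,0,0],[0,0,0]]
    - [[0,0,0],[0,0,0]]
    - [[0,0,0],[0,0,0]]
  jaw: -0.4
  newtons: 20

```text
clock: 7.28
tcp_pos: [0.5241, 0.2604, 0.1304]
orientation: [1.157, 2.918, 0.019]
contact_force: [0.2, -0.1, -0.2]
grip_width: 0.0259
gripper_force: 0.0
```

Run:
```python
from h import *
p,r,o=obs();print(p,o["joints"].round(2),o["grip_width"],o["contact_force"])
post=np.array([.484,.361]);tx=np.array([.983,-.184]);ty=np.array([.184,.983])
p0=np.array([.5254,.2585,p[2]]) 
for a in (.7,.85,1.0,1.15,1.3,1.45,1.55):
    k=post+.110*(np.sin(a)*tx-np.cos(a)*ty)+0.004*(np.cos(a)*tx+np.sin(a)*ty)*(a>1)
    t=np.cos(a)*tx+np.sin(a)*ty
    print(a,k.round(3),row([*k,p[2]],Rt([0,0,-1],[*(t if a>1 else np.array([.686,.727])),0])))
```

```text
[0.52412056 0.26037987 0.13038855] [ 0.23  0.77 -1.13  1.84  0.8   1.06 -0.4 ] 0.025919477872836355 [ 0.17921803 -0.13765642 -0.21942893]
0.7 [0.538 0.265] ([-0.028, 0.053, 0.001], [0.004, -0.001, 0.0])
0.85 [0.552 0.274] ([-0.042, 0.117, 0.001], [0.004, -0.001, 0.0])
1.0 [0.564 0.286] ([-0.047, 0.183, 0.002], [0.004, -0.001, 0.0])
1.15 [0.577 0.302] ([-0.04, 0.264, 0.003], [0.004, -0.0, -0.047])
1.3 [0.585 0.316] ([-0.023, 0.328, 0.004], [0.004, 0.0, -0.095])
1.45 [0.59  0.332] ([0.003, 0.389, 0.005], [0.004, 0.0, -0.143])
1.55 [0.593 0.342] ([0.026, 0.426, 0.005], [0.004, 0.001, -0.175])
```

Call:
apply_moves:
  rows:
    - [[-0.028,0.053,0],[0,0,0]]
    - [[-0.042,0.117,0],[0,0,0]]
    - [[-0.047,0.183,0],[0,0,0]]
    - [[-0.04,0.264,0],[0,0,-0.047]]
    - [[-0.023,0.328,0],[0,0,-0.095]]
    - [[0.003,0.389,0],[0,0,-0.143]]
    - [[0.024,0.42,0],[0,0,-0.17]]
    - [[0.026,0.426,0],[0,0,-0.175]]
    - [[0.026,0.426,0],[0,0,-0.175]]

```text
clock: 8.4
tcp_pos: [0.5916, 0.3374, 0.13]
orientation: [0.325, 3.123, -0.003]
contact_force: [-9.6, -16.1, 11.2]
grip_width: 0.0258
gripper_force: 8.8
```

Run:
```python
from h import *
p,r,o=obs();print(p,o["joints"].round(2),o["contact_force"],r.as_matrix()[:,1])
for n in ("wrist","top"):
    f=snap(n,n+"5")
    print([(tuple(map(int,a)),c.tolist()) for a,c in blobs(f,(7,130,100),(20,255,255),12 if n=="top" else 60) if n=="wrist" or (225<c[0]<280 and 215<c[1]<260)])
    print(proj(f,[.5904,.333,.128]))
```

```text
[0.59160925 0.33742621 0.12997136] [ 0.09  0.93 -1.16  1.59  0.9   1.24  0.12] [ -9.58530267 -16.09902788  11.16224388] [ 0.20571747  0.97860975 -0.00180847]
[((189, 0, 13, 15, 93), [193.6, 6.0]), ((281, 303, 40, 37, 1111), [300.2, 321.3])]
(np.float64(299.43596721122805), np.float64(324.56641912108415))
[]
(np.float64(222.30278457023968), np.float64(220.31474427267958))
```

Call:
apply_moves:
  rows:
    - [[0,-0.02,0],[0,0,0]]
    - [[0,-0.02,0],[0,0,0]]

```text
clock: 8.75
tcp_pos: [0.5919, 0.3366, 0.1306]
orientation: [0.323, 3.12, 0.014]
contact_force: [-0.5, -3.2, 1.1]
grip_width: 0.0254
gripper_force: 1.7
```

Call:
apply_moves:
  rows:
    - [[0,-0.02,0],[0,0,0]]
    - [[0,-0.02,0],[0,0,0]]
    - [[0,-0.02,-0.2],[0,0,0]]
    - [[0,-0.02,-0.4],[0,0,0]]
    - [[0,-0.02,-0.6],[0,0,0]]
    - [[0,-0.02,-0.8],[0,0,0]]
    - [[0,-0.02,-0.8],[0,0,0]]
  jaw: 0

```text
clock: 9.62
tcp_pos: [0.5891, 0.3331, 0.3361]
orientation: [0.319, 3.115, 0.026]
contact_force: [-0.4, -0.4, -0.1]
grip_width: 0.0428
gripper_force: 0.0
```

Run:
```python
from h import *
p,r,o=obs();print(p,o["joints"].round(2),o["contact_force"])
f=snap("wrist","w6")
print([(tuple(map(int,a)),c.tolist(),plane(f,*c,.128).round(4)) for a,c in blobs(f,(7,130,100),(20,255,255),60)])
print(proj(f,[.5904,.333,.128]))
print([(tuple(map(int,a)),plane(f,*c,.007).round(4)) for a,c in blobs(f,(0,130,80),(6,255,255),300)],[(tuple(map(int,a)),plane(f,*c,.007).round(4)) for a,c in blobs(f,(100,120,60),(120,255,255),300)])
print(row([.53,.10,.36],Rt([0,0,-1],[0.7,.7,0])))
```

```text
[0.58912311 0.33307985 0.33613426] [ 0.15  0.74 -1.3   1.41  0.72  1.49  0.25] [-0.41255189 -0.35837197 -0.07646069]
[((374, 0, 48, 24, 418), [391.1, 12.8], array([0.4392, 0.4334, 0.128 ])), ((238, 14, 28, 20, 358), [251.1, 23.4], array([0.4238, 0.3184, 0.128 ])), ((251, 37, 7, 29, 113), [254.2, 51.7], array([0.4448, 0.3156, 0.128 ])), ((302, 203, 16, 16, 195), [309.8, 211.0], array([0.5889, 0.3332, 0.128 ])), ((0, 254, 215, 113, 11793), [99.4, 310.0], array([0.6464, 0.0986, 0.128 ])), ((0, 385, 68, 40, 1016), [25.8, 401.9], array([ 0.7373, -0.024 ,  0.128 ])), ((124, 386, 18, 26, 186), [132.8, 397.8], array([0.7578, 0.094 , 0.128 ])), ((123, 399, 72, 79, 1637), [165.9, 439.7], array([0.8225, 0.1111, 0.128 ])), ((597, 406, 43, 33, 601), [626.8, 419.1], array([0.9118, 0.648 , 0.128 ])), ((478, 455, 31, 25, 134), [494.1, 470.0], array([0.9559, 0.4888, 0.128 ]))]
(np.float64(309.928917684094), np.float64(212.51208716697522))
[((140, 119, 42, 10, 368), array([0.4706, 0.1725, 0.007 ])), ((146, 136, 44, 46, 1403), array([0.5121, 0.1657, 0.007 ])), ((565, 265, 46, 55, 1003), array([0.8062, 0.6826, 0.007 ]))] [((217, 117, 41, 10, 375), array([0.4871, 0.2646, 0.007 ])), ((220, 135, 44, 45, 1544), array([0.5286, 0.2583, 0.007 ]))]
([0.042, -0.955, -0.121], [0.005, 0.001, 0.185])
```

Run:
```python
from h import *
f=load("w3")
for n,u0,v0,pts in (("red",214,268,((78,308),(275,322))),("blue",348,302,((98,310),(325,322)))):
    P=[plane(f,u0+u*.16,v0+v*.16,.036) for u,v in pts]
    d=P[0]-P[1];m=(P[0]+P[1])/2;yaw=np.arctan2(-d[0],d[1]);print(n,P[0].round(4),P[1].round(4),"len",np.hypot(*d[:2]),"yaw",np.degrees(yaw),"centre",(m+.019*np.array([np.cos(yaw),np.sin(yaw),0])).round(4))
# w2 base corners from w2c
f=load("w2")
B=lambda u,v:plane(f,189+u/2.6,178+v/2.6,.005)
for n,pts in (("red",((126,305),(233,318),(257,150))),("blue",((479,409),(592,417)))):
    P=[B(*q) for q in pts];d=P[0]-P[1];print(n,[x.round(4).tolist() for x in P],np.hypot(*d[:2]),np.degrees(np.arctan2(-d[0],d[1])))
```

```text
red [ 0.5124 -0.2308  0.036 ] [ 0.5102 -0.2647  0.036 ] len 0.033924583849244364 yaw -3.5718399855875087 centre [ 0.5303 -0.2489  0.036 ]
blue [ 0.4762 -0.3724  0.036 ] [ 0.4749 -0.4068  0.036 ] len 0.0344642864120107 yaw -2.046706571320163 centre [ 0.4945 -0.3903  0.036 ]
red [[0.497, -0.224, 0.005], [0.4929, -0.2684, 0.005], [0.568, -0.2731, 0.005]] 0.04462633298486137 -5.2448024964075985
blue [[0.4602, -0.3667, 0.005], [0.4586, -0.4098, 0.005]] 0.04315353098831912 -2.11098906279693
```

Call:
apply_moves:
  rows:
    - [[0,-0.2,-0.1],[0,0,0.06]]
    - [[0,-0.45,-0.12],[0,0,0.12]]
    - [[0.02,-0.7,-0.12],[0,0,0.18]]
    - [[0.04,-0.95,-0.12],[0,0,0.24]]
    - [[0.04,-0.95,-0.12],[0,0,0.3]]
    - [[0.04,-0.95,-0.12],[0,0,0.36]]
    - [[0.04,-0.95,-0.12],[0,0,0.42]]
    - [[0.04,-0.95,-0.12],[0,0,0.45]]
  jaw: 0.4

```text
clock: 10.68
tcp_pos: [0.53, 0.0993, 0.357]
orientation: [-2.276, -2.16, -0.015]
contact_force: [0.0, -0.2, 0.1]
grip_width: 0.0599
gripper_force: 0.0
```

Run:
```python
from h import *
p,r,o=obs();print(p,o["joints"].round(2),r.as_matrix().round(2)); print(row([.48,-.12,.34],Rt([0,0,-1],[0,-1,0])))
```

```text
[0.53003418 0.09931494 0.35699122] [ 0.63  0.37 -1.17  1.7   0.34  1.3  -0.66] [[ 0.05  1.    0.  ]
 [ 1.   -0.05  0.01]
 [ 0.01  0.   -1.  ]]
([-0.887, -0.154, 0.059], [-0.001, -0.003, 0.483])
```

Call:
apply_moves:
  rows:
    - [[-0.2,0,0],[0,0,0.06]]
    - [[-0.4,-0.05,0],[0,0,0.12]]
    - [[-0.6,-0.1,0],[0,0,0.18]]
    - [[-0.88,-0.15,0.05],[0,0,0.24]]
    - [[-0.88,-0.15,0.05],[0,0,0.3]]
    - [[-0.88,-0.15,0.05],[0,0,0.36]]
    - [[-0.88,-0.15,0.05],[0,0,0.42]]
    - [[-0.88,-0.15,0.05],[0,0,0.48]]
    - [[-0.88,-0.15,0.05],[0,0,0.48]]

```text
clock: 11.8
tcp_pos: [0.482, -0.118, 0.3423]
orientation: [-3.131, -0.025, -0.007]
contact_force: [-0.3, -0.1, -0.1]
grip_width: 0.0598
gripper_force: 0.0
```

```bash
cat >> h.py <<'E'
RED=np.array([.533,-.249,.037]);YR=-4.5
BLU=np.array([.4965,-.390,.037]);YB=-2.
def pick(c,yaw,tilt,back,dz=0):
    y=np.radians(yaw);t=np.radians(tilt);p=np.array([np.cos(y)*np.sin(t),np.sin(y)*np.sin(t),-np.cos(t)])
    return c-back*p+[0,0,dz],Rt(p,[np.sin(y),-np.cos(y),0])
E
python3 - <<'E'
from h import *
p,r,o=obs();print(p,o["joints"].round(2),r.as_matrix().round(2)); print(row(*pick(RED,YR,30,.14,.06)));print(row(*pick(RED,YR,60,.12,.0)))
E
```

```text
[ 0.48203727 -0.11799422  0.34228697] [ 0.9   0.19 -0.87  1.82  0.15  1.2  -1.57] [[ 1.    0.02  0.  ]
 [ 0.02 -1.    0.01]
 [ 0.   -0.01 -1.  ]]
([-0.086, 0.506, 0.491], [-0.011, 0.165, 0.029])
([-0.223, 0.498, 0.975], [-0.019, 0.332, 0.026])
```

Call:
apply_moves:
  rows:
    - [[-0.1,0.25,0],[0,0.04,0]]
    - [[-0.2,0.5,0.05],[0,0.1,0.01]]
    - [[-0.22,0.5,0.25],[0,0.15,0.03]]
    - [[-0.22,0.5,0.45],[-0.01,0.2,0.03]]
    - [[-0.22,0.5,0.65],[-0.015,0.25,0.028]]
    - [[-0.2,0.5,0.8],[-0.018,0.305,0.027]]
    - [[-0.2,0.5,0.9],[-0.018,0.305,0.027]]
    - [[-0.2,0.5,0.9],[-0.018,0.305,0.027]]

```text
clock: 12.8
tcp_pos: [0.3886, -0.2575, 0.2104]
orientation: [-2.82, 0.045, -1.237]
contact_force: [0.1, -1.3, -1.5]
grip_width: 0.06
gripper_force: 0.0
```

Run:
```python
from h import *
p,r,o=obs();print(p,o["joints"].round(2),r.as_matrix().round(2)); print(row(*pick(RED,YR,55,.12,.0)));print(row(*pick(RED,YR,55,.016,.0)))
f=snap("wrist","w7")
print([(tuple(map(int,a)),c.tolist()) for a,c in blobs(f,(0,150,80),(6,255,255),200)],proj(f,RED),proj(f,RED+[0,0,.024]))
```

```text
[ 0.38856325 -0.25750102  0.21040591] [ 2.02  0.44 -1.35  2.42 -1.31  0.19  0.48] [[ 0.68 -0.    0.74]
 [-0.05 -1.    0.05]
 [ 0.73 -0.07 -0.68]]
([-0.184, -0.036, 0.422], [-0.033, 0.043, -0.002])
([-0.128, 0.006, 0.832], [-0.033, 0.043, -0.002])
[((300, 117, 51, 21, 631), [321.6, 129.1]), ((292, 212, 50, 45, 1781), [316.9, 233.5]), ((300, 314, 40, 35, 1172), [319.6, 331.2])] (np.float64(318.3751123703062), np.float64(236.84222458576875)) (np.float64(316.9577360485583), np.float64(224.01761456098492))
```

Run:
```python
from h import *
for t in (45,50,55): print(t,row(*pick(RED,YR,t,.016,.07)))
```

```text
45 ([0.114, -0.041, 0.656], [-0.03, -0.012, -0.003])
50 ([0.109, -0.04, 0.656], [-0.03, 0.015, -0.004])
55 ([0.103, -0.04, 0.656], [-0.03, 0.043, -0.005])
```

Call:
apply_moves:
  rows:
    - [[0.1,-0.04,0.15],[-0.01,0,0]]
    - [[0.15,-0.04,0.35],[-0.02,0.01,0]]
    - [[0.15,-0.04,0.55],[-0.03,0.02,0]]
    - [[0.103,-0.04,0.656],[-0.03,0.043,-0.005]]
    - [[0.103,-0.04,0.656],[-0.03,0.043,-0.005]]
    - [[0.103,-0.04,0.656],[-0.03,0.043,-0.005]]

```text
clock: 13.6
tcp_pos: [0.4479, -0.2825, 0.2693]
orientation: [-2.804, 0.06, -1.376]
contact_force: [-0.2, -0.7, 0.8]
grip_width: 0.0598
gripper_force: 0.0
```

Run:
```python
from h import *
p,r,o=obs();print(p,o["joints"].round(2),r.as_matrix().round(2)); print(row(*pick(RED,YR,55,.016,.07)));print(row(*pick(RED,YR,55,.016,.0)))
f=snap("wrist","w8")
print([(tuple(map(int,a)),c.tolist()) for a,c in blobs(f,(0,150,80),(6,255,255),200)],proj(f,RED),proj(f,RED+[0,0,.024]))
```

```text
[ 0.44788781 -0.28249869  0.269251  ] [ 2.    0.42 -1.41  2.31 -1.37  0.17  0.45] [[ 0.61 -0.03  0.79]
 [-0.04 -1.   -0.  ]
 [ 0.79 -0.03 -0.61]]
([-0.313, -0.126, 0.603], [-0.019, 0.016, 0.001])
([-0.535, -0.117, 0.774], [-0.019, 0.016, 0.001])
[((274, 209, 48, 20, 446), [293.6, 221.9]), ((264, 310, 47, 42, 1663), [287.5, 330.7])] (np.float64(288.999758958325), np.float64(332.8780192191266)) (np.float64(286.8526575580479), np.float64(324.23563199964366))
```

```bash
cat > kin.py <<'E'
from h import *
import itertools
from bench import telemetry
D=[([1.21090137,.47779501,.02232629,1.55645503,-.01151255,1.10928511,-.08303953],[.1680357,-.65318706,.25532731],None),
([.82,.3,-.02,1.58,.01,1.26,-.76],[.3803,-.48295,.35664],[-3.14,-.014,-.003]),
([.5,.39,-.12,1.46,.05,1.3,-1.19],[.57747,-.32406,.3553],[-3.138,-.013,-.001]),
([1.24,.21,-.47,2.24,-1.12,.47,.21],[.42511,-.31748,.22773],[-2.912,-.038,-1.07]),
([2.23,.84,-1.4,2.36,-1.36,.17,.91],[.37341,-.33731,.22656],[-2.639,-.026,-1.635]),
([1.18,.18,-.85,1.83,.05,1.,-1.22],[.48472,-.24454,.34488],[-3.1,-.048,-.331]),
([.82,.33,-1.04,1.76,.3,1.22,-1.08],[.53086,-.04842,.32991],[-2.898,-1.21,-.013]),
([.5,.56,-1.35,1.76,.57,1.29,-.18],[.50984,.20038,.3014],[1.165,2.913,.014]),
([.23,.77,-1.13,1.84,.8,1.06,-.4],[.52412,.26038,.13039],[1.157,2.918,.019]),
([.09,.93,-1.16,1.59,.9,1.24,.12],[.59161,.33743,.12997],[.325,3.123,-.003]),
([.15,.74,-1.3,1.41,.72,1.49,.25],[.58912,.33308,.33613],[.319,3.115,.026]),
([.63,.37,-1.17,1.7,.34,1.3,-.66],[.53003,.09931,.35699],[-2.276,-2.16,-.015]),
([.9,.19,-.87,1.82,.15,1.2,-1.57],[.48204,-.11799,.34229],[-3.131,-.025,-.007]),
([2.02,.44,-1.35,2.42,-1.31,.19,.48],[.38856,-.2575,.2104],[-2.82,.045,-1.237]),
([2.,.42,-1.41,2.31,-1.37,.17,.45],[.44789,-.2825,.26925],[-2.804,.06,-1.376])]
D[0]=(D[0][0],D[0][1],[-3.11494,-.394388,.00054])
AX="zyzyzyz"
def rots(q,s,o1,o7):
    q=np.array(q)*s; q=q.copy();q[0]+=o1;q[6]+=o7
    M=R.identity();out=[M]
    for a,x in zip(AX,q): M=M*R.from_euler(a,x);out.append(M)
    return out
if __name__=="__main__":
    best=[]
    for s1,s3,s5,s7 in itertools.product((1,-1),repeat=4):
      for sy in itertools.product((1,-1),repeat=3):
        s=np.array([s1,sy[0],s3,sy[1],s5,sy[2],s7])
        from scipy.optimize import least_squares
        fun=lambda x:np.concatenate([(rots(q,s,*x)[-1].inv()*R.from_rotvec(w)).as_rotvec() for q,_,w in D])
        for x0 in ((0,0),(0,np.pi),(np.pi,0),(0,1.57),(0,-1.57),(np.pi,1.57)):
            r=least_squares(fun,x0,max_nfev=15);best.append((r.cost,s.tolist(),r.x.round(3).tolist()))
    best.sort(key=lambda b:b[0]); [print(b) for b in best[:3]]
    s=np.array(best[0][1]);x=best[0][2]
    A=[];b=[]
    for q,p,w in D:
        Rs=rots(q,s,*x);A.append(np.hstack([M.as_matrix() for M in Rs]));b.append(p)
    A=np.vstack(A);b=np.concatenate(b);d=np.linalg.lstsq(A,b,rcond=1e-3)[0];print("res mm",np.abs(A@d-b).reshape(-1,3).max(1)*1e3)
    print(d.reshape(-1,3).round(3)); pickle.dump((s,x,d.reshape(-1,3)),open("kin.pkl","wb"))
E
timeout 400 python3 kin.py
```

```text
(np.float64(0.0004822340346936372), [-1, 1, -1, 1, -1, 1, -1], [6.284, 1.569])
(np.float64(0.00048223403469363935), [-1, 1, -1, 1, -1, 1, -1], [0.001, 1.569])
(np.float64(0.00048223403469364103), [-1, -1, -1, -1, -1, -1, -1], [-3.141, -1.572])
res mm [2.0194712  1.47371815 2.30024346 2.11861283 2.25881594 2.4925678
 3.13038707 2.53171092 0.46177184 1.1394904  2.08560419 1.42073088
 2.17102523 5.28155568 2.60103048]
[[ 0.002 -0.002  0.142]
 [ 0.001 -0.014  0.142]
 [-0.004 -0.014  0.272]
 [ 0.006 -0.016  0.272]
 [ 0.006 -0.016  0.235]
 [-0.002 -0.     0.235]
 [ 0.002 -0.     0.149]
 [-0.001  0.     0.149]]
```

```bash
cat > ik.py <<'E'
from kin import *
from scipy.optimize import least_squares
S,X,DD=pickle.load(open("kin.pkl","rb"))
LO=np.array([-2.96,-.34,-1.41,.24,-1.37,.17,-2.96])+.03;HI=np.array([2.96,2.1,1.46,2.44,4.51,1.92,2.96])-.03
def fk(q):
    Rs=rots(q,S,*X); return sum(M.apply(d) for M,d in zip(Rs,DD)),Rs[-1]
def ik(pos,rot,q0,w=0.02):
    qr=np.array(q0)
    def fun(q):
        p,r=fk(q);return np.r_[(p-pos)*10,(r.inv()*rot).as_rotvec()*2,w*(q-qr)]
    s=least_squares(fun,np.clip(q0,LO,HI),bounds=(LO-1e-6,HI+1e-6),max_nfev=60)
    p,r=fk(s.x);return s.x,np.linalg.norm(p-pos),(r.inv()*rot).magnitude()
def multi(pos,rot,n=40,seed=0):
    rng=np.random.default_rng(seed);out=[]
    for _ in range(n):
        q,e,a=ik(pos,rot,rng.uniform(LO,HI),1e-4)
        if e<.003 and a<.03:
            if not any(np.abs(q-o).max()<.4 for o in out): out.append(q)
    return out
E
cat > t.py <<'E'
from ik import *
for nm,c,y in (("red",RED,YR),("blue",BLU,YB)):
  for t in (30,45,55,60):
    o=multi(*pick(c,y,t,.016,0.03),n=25);print(nm,t,len(o));[print("  ",q.round(2)) for q in o[:4]]
E
timeout 500 python3 t.py
```

```text
red 30 5
   [ 1.44  1.01 -1.38  2.19  1.67  0.75 -2.55]
   [0.35 0.47 0.09 2.25 4.37 0.22 0.63]
   [ 1.12  0.62 -0.85  2.21  1.65  0.25 -2.74]
   [-0.48  1.22  1.4   2.29  4.34  1.32  0.27]
red 45 5
   [ 1.54  1.14 -1.38  2.32  2.22  0.72 -2.89]
   [ 0.72  0.55 -0.28  2.36  3.51  0.5   1.64]
   [-0.09  0.7   0.7   2.41  3.92  0.9   0.97]
   [ 1.26  0.74 -0.92  2.33  2.79  0.44  2.56]
red 55 3
   [ 1.62  1.33 -1.38  2.38  2.53  0.76 -2.93]
   [ 0.96  0.69 -0.51  2.41  3.42  0.75  1.91]
   [ 1.33  0.88 -0.95  2.39  3.08  0.65  2.45]
red 60 2
   [ 1.66  1.45 -1.38  2.4   2.68  0.8  -2.93]
   [ 1.39  0.99 -0.99  2.41  3.16  0.75  2.5 ]
blue 30 5
   [ 1.69  1.09 -1.38  2.04  1.41  0.71 -1.97]
   [ 0.69  0.54  0.05  2.09 -1.32  0.36  0.34]
   [ 1.36  0.68 -0.8   2.05  0.63  0.2  -1.42]
   [-0.13  1.21  1.36  2.14  4.42  1.41  0.46]
blue 45 4
   [ 1.79  1.14 -1.32  2.14  1.81  0.42 -2.23]
   [0.56 0.63 0.31 2.21 4.29 0.75 1.03]
   [-0.02  1.18  1.21  2.24  4.16  1.52  0.71]
   [ 0.96  0.6  -0.17  2.18  4.28  0.49  1.16]
blue 55 6
   [ 1.89  1.33 -1.37  2.19  2.13  0.41 -2.35]
   [0.03 1.34 1.21 2.28 3.94 1.8  0.75]
   [ 1.83  1.17 -1.24  2.19  2.45  0.28 -2.76]
   [0.84 0.68 0.04 2.24 4.13 0.84 1.32]
blue 60 6
   [ 1.92  1.39 -1.36  2.2   2.33  0.36 -2.47]
   [0.1  1.27 1.08 2.29 3.9  1.8  0.87]
   [0.6  0.78 0.36 2.27 4.08 1.16 1.28]
   [ 1.09  0.73 -0.22  2.24  4.08  0.82  1.5 ]
```

```bash
cat > t2.py <<'E'
from ik import *
def tilt(psi,tau,yaw=0,base=None):
    psi=np.radians(psi);a=np.cross([0,0,-1],[np.cos(psi),np.sin(psi),0])
    return R.from_rotvec(np.radians(tau)*a)*Rt([0,0,-1],[np.sin(yaw),-np.cos(yaw),0])
if __name__=="__main__":
    q00=np.array([.9,.19,-.87,1.82,.15,1.2,-1.57])
    for pos0 in ([.482,-.118,.34],[.52,-.25,.25],[.56,-.2,.22]):
     for sgn in (1,-1):
      for pk in (30,45,60):
        q=q00.copy();log=[];bad=0
        path=[(sgn*90,t) for t in range(0,pk+1,5)]+[(sgn*x,pk) for x in range(85,-1,-5)]
        for i,(ps,t) in enumerate(path):
            q,e,a=ik(np.array(pos0)if i else np.array([.482,-.118,.34]),tilt(ps,t,np.radians(YR)),q,.02);bad=max(bad,e+a*.1);log.append(q)
        print(pos0,sgn,pk,"bad %.3f"%bad,"maxstep",np.abs(np.diff(log[1:],axis=0)).max().round(2),"mid",log[pk//5].round(2),"end",q.round(2))
E
timeout 500 python3 t2.py
```

```text
[0.482, -0.118, 0.34] 1 30 bad 0.000 maxstep 0.07 mid [ 1.11  0.35 -0.9   1.76 -0.24  1.29 -1.34] end [ 1.35 -0.14 -1.04  2.14 -0.46  0.61 -1.05]
[0.482, -0.118, 0.34] 1 45 bad 0.000 maxstep 0.08 mid [ 1.19  0.48 -0.92  1.74 -0.38  1.36 -1.24] end [ 1.58 -0.28 -1.11  2.3  -1.29  0.54 -0.23]
[0.482, -0.118, 0.34] 1 60 bad 0.032 maxstep 2.04 mid [ 1.23  0.62 -0.94  1.73 -0.5   1.42 -1.18] end [ 0.13 -0.21  0.11  2.41 -1.34  0.2  -0.15]
[0.482, -0.118, 0.34] -1 30 bad 0.000 maxstep 0.1 mid [ 0.57  0.21 -0.86  1.9   0.68  1.34 -2.18] end [ 0.64 -0.11 -0.43  2.16 -0.27  0.58 -1.26]
[0.482, -0.118, 0.34] -1 45 bad 0.000 maxstep 0.25 mid [ 0.41  0.28 -0.84  1.95  0.9   1.51 -2.4 ] end [-0.32 -0.26  0.43  2.37  0.04  0.22 -1.54]
[0.482, -0.118, 0.34] -1 60 bad 0.036 maxstep 0.66 mid [ 0.25  0.38 -0.79  1.99  1.06  1.71 -2.58] end [-0.5  -0.31  0.52  2.41  0.95  0.2  -2.48]
[0.52, -0.25, 0.25] 1 30 bad 0.000 maxstep 0.06 mid [ 1.14  0.63 -0.85  1.61 -0.03  1.28 -1.29] end [ 1.25  0.27 -0.9   2.08  0.    0.41 -1.23]
[0.52, -0.25, 0.25] 1 45 bad 0.000 maxstep 0.62 mid [ 1.2   0.77 -0.89  1.54 -
[... 805 characters left out ...]
] 1 45 bad 0.013 maxstep 0.82 mid [ 1.13  0.82 -0.93  1.56 -0.12  1.29 -1.3 ] end [ 0.75  0.24 -0.41  2.21 -1.34  0.2   0.02]
[0.56, -0.2, 0.22] 1 60 bad 0.045 maxstep 0.86 mid [ 1.18  0.96 -0.97  1.51 -0.23  1.38 -1.25] end [ 1.38  0.44 -1.01  2.19 -1.34  0.2   0.26]
[0.56, -0.2, 0.22] -1 30 bad 0.000 maxstep 0.09 mid [ 0.44  0.44 -0.58  1.87  0.86  1.14 -2.23] end [ 1.15  0.37 -0.98  2.09  0.48  0.36 -1.77]
[0.56, -0.2, 0.22] -1 45 bad 0.005 maxstep 0.63 mid [ 0.28  0.5  -0.52  1.91  1.07  1.29 -2.46] end [ 1.48  0.61 -1.37  2.24  1.75  0.31 -2.87]
[0.56, -0.2, 0.22] -1 60 bad 0.040 maxstep 0.52 mid [ 0.14  0.58 -0.45  1.94  1.22  1.48 -2.63] end [ 1.57  0.71 -1.38  2.23  1.98  0.2  -2.93]
```

```bash
cat > t3.py <<'E'
from ik import *
def tiltY(psi,tau,yaw=0):
    psi=np.radians(psi);a=np.cross([0,0,-1],[np.cos(psi),np.sin(psi),0]);yaw=np.radians(yaw)
    return R.from_rotvec(np.radians(tau)*a)*Rt([0,0,-1],[-np.sin(yaw),np.cos(yaw),0])
def run(q,path,show=True):
    bad=0;log=[]
    for pos,rot in path:
        q,e,a=ik(np.array(pos),rot,q,.02);bad=max(bad,e+a*.1);log.append(q)
    print("bad %.3f"%bad,"maxstep",np.abs(np.diff(log,axis=0)).max().round(2),"end",q.round(2));return q
if __name__=="__main__":
  for pos in ([.52,-.25,.28],[.55,-.25,.25],[.50,-.30,.25]):
   for w in (0,1):
    q=np.array([.9,.19,-.87,1.82,.15,1.2,1.57]) if w else np.array([.45,.3,-.1,1.7,0,1.14,1.9])
    q=run(q,[(pos,tiltY(0,0,YR))])
    q=run(q,[(pos,tiltY(-90,t,YR)) for t in range(0,46,5)])
    q=run(q,[(pos,tiltY(x,45,YR)) for x in range(-90,1,5)])
    gp=RED-.016*np.array([.705,-.055,-.707])
    q=run(q,[(np.array(pos)+(gp-pos)*k,tiltY(YR,45,YR)) for k in np.linspace(0,1,8)])
    print()
E
timeout 500 python3 t3.py
```

```text
Traceback (most recent call last):
  File "t3.py", line 14, in <module>
    q=run(q,[(pos,tiltY(0,0,YR))])
  File "t3.py", line 9, in run
    print("bad %.3f"%bad,"maxstep",np.abs(np.diff(log,axis=0)).max().round(2),"end",q.round(2));return q
                                   ~~~~~~~~~~~~~~~~~~~~~~~~~~~~~~~^^
ValueError: zero-size array to reduction operation maximum which has no identity
```

```bash
sed -i 's/np.abs(np.diff(log,axis=0)).max()/np.abs(np.diff([log[0]]+log,axis=0)).max()/' t3.py; timeout 500 python3 t3.py
```

```text
bad 0.000 maxstep 0.0 end [ 0.42  0.3  -0.09  1.76  0.03  1.08  1.8 ]
bad 0.000 maxstep 0.11 end [-0.02  0.3  -0.02  1.98  0.91  1.12  0.91]
bad 0.007 maxstep 1.02 end [ 1.73  0.4  -1.38  2.17  0.2   0.2   1.81]
bad 0.007 maxstep 0.94 end [ 1.49  1.13 -1.26  2.33  2.37  0.69  0.12]

bad 0.000 maxstep 0.0 end [ 0.93  0.38 -0.75  1.73  0.29  1.14  1.58]
bad 0.000 maxstep 0.09 end [ 0.47  0.37 -0.61  1.95  1.05  1.28  0.82]
bad 0.007 maxstep 0.58 end [ 1.73  0.4  -1.38  2.17  0.2   0.2   1.81]
bad 0.007 maxstep 0.94 end [ 1.49  1.13 -1.26  2.33  2.37  0.69  0.12]

bad 0.000 maxstep 0.0 end [ 0.39  0.37 -0.09  1.73  0.04  1.04  1.78]
bad 0.000 maxstep 0.11 end [-0.1   0.39  0.07  1.95  0.9   1.07  0.89]
bad 0.000 maxstep 0.51 end [ 1.62  0.56 -1.38  2.17  1.24  0.23  0.84]
bad 0.000 maxstep 0.29 end [ 1.5   1.15 -1.27  2.33  2.36  0.7   0.14]

bad 0.000 maxstep 0.0 end [ 0.87  0.46 -0.72  1.7   0.33  1.11  1.54]
bad 0.000 maxstep 0.09 end [ 0.38  0.44 -0.53  1.91  1.08  1.26  0.79]
bad 0.000 maxstep 0.3 end [ 1.62  0.56 -1.38  2.17  1.24  0.23  0.84]
bad 0.000 maxstep 0.29 end [ 1.5   1.15 -1.27  2.33  2.36  0.7   0.14]

bad 0.000 maxstep 0.0 end [ 0.49  0.33 -0.07  1.79  0.03  1.02  1.9 ]
bad 0.000 maxstep 0.12 end [0.   0.32 0.06 2.04 0.97 0.99 0.9 ]
bad 0.005 maxstep 0.67 end [ 1.79  0.55 -1.38  2.17  0.59  0.2   1.58]
bad 0.005 maxstep 0.6 end [ 1.51  1.17 -1.3   2.32  2.34  0.72  0.18]

bad 0.000 maxstep 0.0 end [ 0.99  0.42 -0.72  1.75  0.31  1.08  1.66]
bad 0.000 maxstep 0.1 end [ 0.52  0.38 -0.56  2.01  1.12  1.18  0.81]
bad 0.005 maxstep 0.45 end [ 1.79  0.55 -1.38  2.17  0.59  0.2   1.58]
bad 0.005 maxstep 0.6 end [ 1.51  1.17 -1.3   2.32  2.34  0.72  0.18]
```

```bash
cat > t4.py <<'E'
from t3 import *
gp=RED-.016*np.array([.705,-.055,-.707]);print(gp)
for T in (45,50):
 for wp in ([(.55,-.25,.25,-90,0),(.55,-.26,.25,-90,30),(.54,-.26,.18,-60,45),(.53,-.25,.13,-30,T),(gp[0],gp[1],.10,YR,T),(*gp,YR,T)],
           [(.55,-.25,.25,-90,0),(.55,-.26,.22,-90,25),(.54,-.26,.15,-60,40),(.53,-.25,.11,-40,T),(gp[0],gp[1],.10,YR,T),(*gp,YR,T)],
           [(.53,-.25,.25,-90,0),(.53,-.26,.22,-90,20),(.53,-.26,.13,-60,30),(.53,-.25,.11,-40,38),(gp[0],gp[1],.11,YR,T),(*gp,YR,T)]):
  q=np.array([.9,.19,-.87,1.82,.15,1.2,1.57])
  for a,b in zip(wp,wp[1:]):
    q=run(q,[((np.array(a)+(np.array(b)-a)*k)[:3],tiltY(*(np.array(a)+(np.array(b)-a)*k)[3:],YR)) for k in np.linspace(.1,1,10)])
  print()
E
timeout 500 python3 t4.py
```

```text
[ 0.52172  -0.24812   0.048312]
bad 0.000 maxstep 0.05 end [ 0.55  0.4  -0.58  1.85  0.84  1.12  1.05]
bad 0.000 maxstep 0.11 end [ 0.48  0.4  -0.51  2.21  1.54  0.83  0.25]
bad 0.000 maxstep 0.08 end [ 0.81  0.48 -0.66  2.36  2.32  0.6  -0.42]
bad 0.000 maxstep 0.06 end [ 1.26  0.68 -0.92  2.33  2.8   0.38 -0.63]
bad 0.000 maxstep 0.01 end [ 1.23  0.81 -0.88  2.34  2.85  0.5  -0.6 ]

bad 0.000 maxstep 0.05 end [ 0.59  0.43 -0.58  1.86  0.79  1.05  1.09]
bad 0.000 maxstep 0.11 end [ 0.48  0.44 -0.48  2.19  1.49  0.75  0.3 ]
bad 0.000 maxstep 0.07 end [ 0.63  0.52 -0.57  2.35  2.15  0.73 -0.32]
bad 0.000 maxstep 0.08 end [ 1.25  0.67 -0.91  2.33  2.83  0.38 -0.67]
bad 0.000 maxstep 0.01 end [ 1.21  0.8  -0.86  2.34  2.88  0.5  -0.63]

bad 0.000 maxstep 0.04 end [ 0.67  0.4  -0.61  1.87  0.7   1.02  1.19]
bad 0.000 maxstep 0.09 end [ 0.55  0.44 -0.48  2.14  1.24  0.64  0.58]
bad 0.000 maxstep 0.08 end [ 0.63  0.47 -0.53  2.29  1.93  0.55 -0.1 ]
bad 0.000 maxstep 0.1 end [ 1.31  0.67 -0.98  2.33  2.72  0.37 -0.54]
bad 0.000 maxstep 0.02 end [ 1.26  0.84 -0.92  2.33  2.79  0.51 -0.51]

b
[... 364 characters left out ...]
maxstep 0.05 end [ 0.59  0.43 -0.58  1.86  0.79  1.05  1.09]
bad 0.000 maxstep 0.11 end [ 0.48  0.44 -0.48  2.19  1.49  0.75  0.3 ]
bad 0.000 maxstep 0.08 end [ 0.62  0.56 -0.57  2.39  2.26  0.87 -0.43]
bad 0.000 maxstep 0.16 end [ 1.36  0.78 -1.02  2.36  2.86  0.5  -0.58]
bad 0.000 maxstep 0.01 end [ 1.32  0.92 -0.95  2.36  2.92  0.61 -0.55]

bad 0.000 maxstep 0.04 end [ 0.67  0.4  -0.61  1.87  0.7   1.02  1.19]
bad 0.000 maxstep 0.09 end [ 0.55  0.44 -0.48  2.14  1.24  0.64  0.58]
bad 0.000 maxstep 0.08 end [ 0.63  0.47 -0.53  2.29  1.93  0.55 -0.1 ]
bad 0.000 maxstep 0.12 end [ 1.35  0.74 -1.01  2.36  2.88  0.48 -0.63]
bad 0.000 maxstep 0.02 end [ 1.3   0.91 -0.93  2.36  2.95  0.61 -0.58]
```

```bash
cat >> t3.py <<'E'
def rowsfor(path):
    p0,r0,_=obs()
    for P,M in path:
        s,t=row(P,M,p0,r0); print([[round(v,2) for v in s],[round(v,3) for v in t]],end=",\n")
E
python3 - <<'E'
from t3 import *
rowsfor([([.50,-.22,.34],Rt([0,0,-1],[0,-1,0]))])
E
```

```text
[[0.34, -0.27, -0.01], [-0.006, -0.29, -0.013]],
```

Call:
apply_moves:
  rows:
    - [[0.1,-0.06,0],[0,-0.06,0]]
    - [[0.2,-0.15,0],[0,-0.12,0]]
    - [[0.34,-0.27,0],[0,-0.18,0]]
    - [[0.34,-0.27,0],[0,-0.24,-0.01]]
    - [[0.34,-0.27,0],[-0.006,-0.29,-0.013]]
    - [[0.34,-0.27,0],[-0.006,-0.29,-0.013]]

```text
clock: 14.4
tcp_pos: [0.5007, -0.2183, 0.3401]
orientation: [-3.064, -0.015, -0.448]
contact_force: [-0.2, 1.5, -1.0]
grip_width: 0.0597
gripper_force: 0.0
```

Run:
```python
from t3 import *
p,r,o=obs();print(p,o["joints"].round(2))
rowsfor([([.55,-.25,.29],tiltY(0,0,90)),([.55,-.25,.26],tiltY(0,0,YR))])
```

```text
[ 0.50065884 -0.21825598  0.34008362] [ 1.12  0.15 -0.8   1.88 -0.04  0.89 -1.21]
[[0.13, 0.14, 0.24], [-0.084, -0.061, 0.499]],
[[0.1, 0.14, 0.36], [0.14, -0.027, -0.962]],
```

Call:
apply_moves:
  rows:
    - [[0.02,0.02,0.04],[0.008,-0.002,-0.058]]
    - [[0.04,0.04,0.08],[0.017,-0.003,-0.115]]
    - [[0.06,0.07,0.14],[0.025,-0.005,-0.173]]
    - [[0.08,0.1,0.2],[0.034,-0.006,-0.231]]
    - [[0.1,0.14,0.25],[0.042,-0.008,-0.289]]
    - [[0.1,0.14,0.25],[0.05,-0.01,-0.346]]
    - [[0.1,0.14,0.25],[0.059,-0.011,-0.404]]
    - [[0.1,0.14,0.25],[0.067,-0.013,-0.462]]
    - [[0.1,0.14,0.25],[0.076,-0.015,-0.519]]
    - [[0.1,0.14,0.25],[0.084,-0.016,-0.577]]

```text
clock: 15.65
tcp_pos: [0.5439, -0.2499, 0.2847]
orientation: [-1.856, -2.488, -0.27]
contact_force: [-0.0, 0.2, 0.1]
grip_width: 0.0599
gripper_force: 0.0
```

Run:
```python
from t3 import *
p,r,o=obs();print(p,o["joints"].round(2))
rowsfor([([.55,-.25,.26],tiltY(0,0,YR)),([.55,-.26,.25],tiltY(-90,15,YR))])
```

```text
[ 0.54385159 -0.24989123  0.28465873] [ 1.19  0.55 -1.09  1.67  0.34  1.16  0.34]
[[-0.02, 0.01, 0.1], [0.058, -0.011, -0.382]],
[[-0.06, -0.01, 0.13], [0.127, -0.067, -0.38]],
```

Call:
apply_moves:
  rows:
    - [[-0.01,0,0.02],[0.018,-0.01,-0.056]]
    - [[-0.02,0,0.04],[0.036,-0.019,-0.112]]
    - [[-0.03,0,0.07],[0.054,-0.029,-0.168]]
    - [[-0.04,0,0.09],[0.072,-0.038,-0.22]]
    - [[-0.05,0,0.11],[0.09,-0.048,-0.27]]
    - [[-0.06,-0.01,0.13],[0.108,-0.057,-0.33]]
    - [[-0.06,-0.01,0.13],[0.127,-0.067,-0.38]]
    - [[-0.06,-0.01,0.13],[0.127,-0.067,-0.38]]

```text
clock: 16.65
tcp_pos: [0.5484, -0.2586, 0.2505]
orientation: [0.132, 3.102, -0.406]
contact_force: [-0.3, 0.5, 0.3]
grip_width: 0.0598
gripper_force: 0.0
```

Run:
```python
from t3 import *
p,r,o=obs();print(p,o["joints"].round(2))
L=lambda a,b,n:[((np.array(a)+(np.array(b)-a)*k)[:3],tiltY(*(np.array(a)+(np.array(b)-a)*k)[3:],YR)) for k in np.linspace(1/n,1,n)]
A=(.55,-.26,.25,-90,15);B=(.55,-.26,.25,-90,30);C=(.54,-.26,.18,-60,45);E=(.53,-.25,.13,-30,45)
path=L(A,B,2)+L(B,C,3)+L(C,E,3)
run(o["joints"],path); rowsfor(path)
```

```text
[ 0.54844586 -0.25858941  0.25051977] [ 1.04  0.6  -1.16  1.76  0.85  1.27  1.11]
bad 0.000 maxstep 0.25 end [ 1.18  0.7  -1.15  2.35  2.14  0.84 -0.06]
[[-0.01, -0.0, 0.0], [0.042, -0.004, -0.002]],
[[-0.01, -0.0, 0.0], [0.084, -0.007, -0.002]],
[[0.01, 0.02, 0.09], [0.106, -0.042, 0.002]],
[[0.02, 0.04, 0.18], [0.12, -0.085, 0.008]],
[[0.04, 0.06, 0.27], [0.124, -0.133, 0.014]],
[[0.06, 0.09, 0.34], [0.097, -0.166, 0.019]],
[[0.07, 0.12, 0.4], [0.065, -0.194, 0.023]],
[[0.09, 0.15, 0.46], [0.028, -0.216, 0.026]],
```

Call:
apply_moves:
  rows:
    - [[-0.01,0,0],[0.042,-0.004,-0.002]]
    - [[-0.01,0,0],[0.084,-0.007,-0.002]]
    - [[0.01,0.02,0.09],[0.106,-0.042,0.002]]
    - [[0.02,0.04,0.18],[0.12,-0.085,0.008]]
    - [[0.04,0.06,0.27],[0.124,-0.133,0.014]]
    - [[0.06,0.09,0.34],[0.097,-0.166,0.019]]
    - [[0.07,0.12,0.4],[0.065,-0.194,0.023]]
    - [[0.09,0.15,0.46],[0.028,-0.216,0.026]]
    - [[0.09,0.15,0.46],[0.028,-0.216,0.026]]

```text
clock: 17.77
tcp_pos: [0.5269, -0.2549, 0.1274]
orientation: [0.107, 2.41, -0.467]
contact_force: [-0.4, 0.3, 0.2]
grip_width: 0.0596
gripper_force: 0.0
```

Run:
```python
from t3 import *
p,r,o=obs();print(p,o["joints"].round(2),r.as_matrix()[:,2].round(3))
f=snap("wrist","w9");print([(tuple(map(int,a)),c.tolist()) for a,c in blobs(f,(0,150,80),(6,255,255),200)],proj(f,RED))
gp=RED-.016*np.array([.705,-.055,-.707])
path=[([.525,-.249,.115],tiltY(-15,45,YR)),([gp[0],gp[1],.10],tiltY(YR,45,YR)),([gp[0],gp[1],.10],tiltY(YR,45,YR)),(gp,tiltY(YR,45,YR))]
run(o["joints"],path); rowsfor(path)
```

```text
[ 0.52689232 -0.25488605  0.12743521] [ 1.1   0.61 -1.02  2.35  2.17  0.75 -0.15] [ 0.606 -0.358 -0.71 ]
[((358, 121, 58, 17, 685), [388.1, 128.6]), ((333, 131, 100, 95, 7054), [381.0, 179.5]), ((323, 280, 61, 43, 1454), [355.0, 299.8])] (np.float64(376.38620062663085), np.float64(172.47906469778397))
bad 0.000 maxstep 0.15 end [ 1.39  0.97 -1.1   2.33  2.55  0.57 -0.18]
[[0.05, 0.03, 0.02], [-0.058, -0.02, 0.022]],
[[0.09, 0.05, 0.06], [-0.099, -0.023, 0.038]],
[[0.09, 0.05, 0.06], [-0.099, -0.023, 0.038]],
[[0.23, 0.11, 0.2], [-0.099, -0.023, 0.038]],
```

Run:
```python
from t3 import *
f=load("w9");print(plane(f,383,178.5,.037))
c=np.array([.533,-.247,.037]);
pts=[c+R.from_euler('z',YR,degrees=True).apply([x,.024*np.cos(a),.024*np.sin(a)]) for x in(-.015,.015) for a in np.linspace(0,6.28,60)]
P=np.array([proj(f,q) for q in pts]);print(P.min(0),P.max(0),"obs 333-433,131-226")
```

```text
[ 0.53705752 -0.24567748  0.037     ]
[332.08338614 119.3716029 ] [432.67314539 226.77018862] obs 333-433,131-226
```

Call:
apply_moves:
  rows:
    - [[0.05,0.03,0.02],[-0.058,-0.02,0.022]]
    - [[0.09,0.05,0.06],[-0.099,-0.023,0.038]]
    - [[0.09,0.05,0.06],[-0.099,-0.023,0.038]]
    - [[0.16,0.085,0.13],[-0.099,-0.023,0.038]]
    - [[0.23,0.115,0.2],[-0.099,-0.023,0.038]]
    - [[0.23,0.115,0.2],[-0.099,-0.023,0.038]]
    - [[0.23,0.115,0.2],[-0.099,-0.023,0.038]]

```text
clock: 18.7
tcp_pos: [0.5227, -0.2452, 0.0499]
orientation: [0.081, 2.354, -0.039]
contact_force: [-0.4, -0.1, 0.4]
grip_width: 0.0596
gripper_force: 0.0
```

Run:
```python
from t3 import *
p,r,o=obs();print(p,o["joints"].round(2),r.as_matrix().round(3),o["contact_force"])
gp=RED+[0,.002,0]-.016*np.array([.705,-.055,-.707])
rowsfor([(gp,tiltY(YR,45,YR))])
```

```text
[ 0.52268274 -0.24518949  0.04986884] [ 1.36  0.93 -1.07  2.33  2.59  0.55 -0.23] [[-0.705  0.07   0.706]
 [ 0.047  0.998 -0.053]
 [-0.708 -0.004 -0.706]] [-0.36079384 -0.13687759  0.36154998]
[[0.01, -0.0, 0.0], [0.001, 0.0, 0.003]],
```

Right on target, so close on the lid and lift.

Call:
apply_moves:
  rows:
    - [[0,0,0],[0,0,0]]
    - [[0,0,0],[0,0,0]]
    - [[0,0,0],[0,0,0]]
    - [[0,0,0],[0,0,0]]
  jaw: -1
  newtons: 35

```text
clock: 19.2
tcp_pos: [0.5226, -0.2475, 0.0503]
orientation: [0.084, 2.352, -0.042]
contact_force: [-2.1, -2.1, 7.8]
grip_width: 0.0474
gripper_force: 35.5
```

Call:
apply_moves:
  rows:
    - [[-0.04,0,-0.04],[0,0,0]]
    - [[-0.08,0,-0.08],[0,0,0]]
    - [[-0.13,0,-0.13],[0,0,0]]
    - [[-0.2,0,-0.2],[0,0,0]]
    - [[-0.25,0,-0.25],[0,0,0]]
    - [[-0.25,0,-0.25],[0,0,0]]

```text
clock: 19.95
tcp_pos: [0.5217, -0.2462, 0.1384]
orientation: [0.082, 2.353, -0.041]
contact_force: [0.3, -0.4, -1.3]
grip_width: 0.047
gripper_force: 36.3
```

```bash
cat > t5.py <<'E'
from t3 import *
p,r,o=obs();print(p,o["joints"].round(2),o["grip_width"],o["gripper_force"])
f=snap("wrist","w10");print([(tuple(map(int,a)),c.tolist()) for a,c in blobs(f,(0,150,80),(6,255,255),200)])
# lid pose in tool, assumed: axis a (closed side) = -stand x ; 
# place candidates for red pocket: p azimuth psi (pointing), tilt T with lid flat
PR=np.array([.5125,.167,.0])
for nm,P in (("red",PR),("blue",np.array([.5295,.2585,0]))):
  for az in range(0,360,30):
    a=np.radians(az);T=np.radians(45)
    pv=np.array([np.cos(a)*np.sin(T),np.sin(a)*np.sin(T),-np.cos(T)])
    # tool x at place points up-ish (was down at pick): x = up component + ; y = p x x
    x=np.array([np.cos(a)*np.cos(T),np.sin(a)*np.cos(T),np.sin(T)]);y=np.cross(pv,x)
    M=R.from_matrix(np.c_[x,y,pv]); pos=P+[0,0,.03]-.016*pv
    S_=multi(pos,M,n=8)
    print(nm,az,[q.round(1).tolist() for q in S_[:3]])
E
timeout 560 python3 t5.py
```

```text
[ 0.52172782 -0.24616107  0.13835662] [ 1.42  0.67 -1.14  2.32  2.43  0.34 -0.25] 0.046987312619858085 36.302675139158964
[((255, 238, 120, 126, 11768), [314.6, 299.7])]
red 0 []
red 30 []
red 60 [[-0.2, 0.7, 0.1, 2.3, 4.2, 0.8, 1.3], [0.2, 0.7, -0.3, 2.3, 4.2, 0.5, 1.5]]
red 90 [[-0.8, 1.3, 1.2, 2.1, 4.5, 1.9, 1.3], [-0.0, 0.7, 0.0, 2.1, -1.3, 0.8, 1.1], [0.5, 0.8, -0.7, 2.1, -0.6, 0.5, 0.6]]
red 120 [[-0.2, 0.8, 0.1, 1.8, -0.9, 1.2, 1.1]]
red 150 [[-0.2, 0.9, 0.1, 1.6, -0.5, 1.4, 1.2]]
red 180 [[-0.7, 1.0, 0.6, 1.5, -0.6, 1.6, 1.7], [-0.3, 0.9, -0.0, 1.5, -0.2, 1.5, 1.3]]
red 210 [[-0.8, 1.0, 0.6, 1.5, -0.3, 1.5, 2.0], [-0.5, 0.9, 0.1, 1.5, -0.0, 1.5, 1.7]]
red 240 [[-0.9, 0.9, 0.4, 1.6, 0.0, 1.3, 2.1]]
red 270 [[-0.9, 0.8, 0.2, 1.8, 0.4, 1.1, 2.1]]
red 300 [[-1.6, 1.2, 1.1, 2.1, -0.5, 0.6, -2.9], [-1.0, 0.7, 0.2, 2.0, 0.9, 0.9, 2.1]]
red 330 [[-0.1, 0.9, -0.9, 2.2, 1.7, 1.4, 2.0], [-1.1, 0.7, 0.3, 2.3, 1.5, 0.6, 1.8]]
blue 0 [[-0.0, 0.9, -1.0, 2.3, 2.1, 1.3, 2.3], [-1.1, 0.7, 0.2, 2.4, 2.3, 0.6, 1.6]]
blue 30 [[-0.5, 0.6, -0.1, 2.4, 3.0, 0.7, 1.7]]
blue 60 [[-0.6, 0.7, 0.3, 2.3, 4.1, 0.8, 1.2], [-0.2, 0.7, -0.1, 2.3, 4.0, 0.6, 1.4]]
blue 90 [[-1.0, 1.3, 1.2, 2.1, 4.4, 1.8, 1.1], [-0.1, 0.7, -0.1, 2.0, -1.3, 0.7, 1.0], [0.3, 0.8, -0.7, 2.0, -0.8, 0.4, 0.6]]
blue 120 [[-0.2, 0.8, 0.0, 1.8, -0.9, 1.1, 1.0]]
blue 150 [[-0.3, 0.9, -0.0, 1.5, -0.5, 1.3, 1.1]]
blue 180 [[-0.7, 1.1, 0.5, 1.4, -0.6, 1.7, 1.6], [-0.4, 1.0, -0.1, 1.3, -0.3, 1.5, 1.2]]
blue 210 [[-0.9, 1.1, 0.6, 1.3, -0.4, 1.6, 1.9], [-0.6, 1.0, 0.0, 1.3, -0.0, 1.6, 1.6]]
blue 240 [[-1.0, 1.0, 0.5, 1.4, -0.1, 1.5, 2.1]]
blue 270 [[-1.1, 0.9, 0.3, 1.6, 0.3, 1.2, 2.2]]
blue 300 [[-1.7, 1.4, 1.2, 1.9, -0.6, 0.8, -2.9], [-1.1, 0.8, 0.2, 1.9, 0.7, 1.0, 2.2]]
blue 330 [[-1.7, 1.1, 1.0, 2.2, -0.4, 0.2, -2.8], [-1.2, 0.7, 0.3, 2.1, 1.2, 0.6, 2.1]]
```

Run:
```python
from h import *
g=load("w10")["frame"]
print("col R",g[232:370:3,315,0].tolist());print("row300 R",g[300,248:382:3,0].tolist());print("row330",g[330,248:382:3,0].tolist());print("row260",g[260,248:382:3,0].tolist())
g=load("w3")["frame"]
for nm,u,v0,v1,c in (("red",244,276,330,0),("blue",377,312,362,2)): print(nm,g[v0:v1,u,c].tolist())
```

```text
col R [138, 139, 133, 146, 146, 146, 147, 148, 149, 147, 147, 148, 147, 147, 148, 150, 150, 149, 150, 151, 149, 150, 149, 149, 150, 150, 149, 150, 150, 152, 152, 153, 152, 152, 151, 153, 147, 146, 146, 145, 201, 185, 251, 248, 230, 226]
row300 R [45, 49, 47, 154, 151, 152, 147, 152, 150, 150, 151, 142, 144, 142, 143, 151, 149, 150, 150, 148, 149, 149, 150, 148, 149, 149, 149, 149, 148, 149, 147, 149, 148, 149, 149, 147, 147, 148, 150, 149, 150, 152, 87, 43, 39]
row330 [41, 40, 42, 40, 119, 233, 146, 166, 151, 151, 152, 151, 152, 152, 150, 151, 152, 152, 150, 151, 152, 150, 152, 151, 151, 150, 151, 146, 143, 149, 149, 149, 152, 151, 154, 150, 150, 159, 186, 255, 111, 37, 39, 39, 37]
row260 [244, 225, 242, 240, 240, 240, 248, 148, 150, 150, 150, 151, 149, 151, 150, 149, 150, 147, 147, 149, 147, 148, 148, 149, 148, 148, 149, 149, 149, 148, 149, 147, 148, 147, 150, 147, 147, 148, 123, 118, 196, 144, 127, 129, 130]
red [117, 244, 241, 237, 234, 234, 234, 226, 194, 204, 234, 237, 236, 239, 239, 237, 238, 234, 236, 236, 204, 235, 242, 205, 133, 127, 181, 133, 117, 118, 118, 119, 118, 118, 119, 122, 124, 124, 123, 120, 134, 219, 224, 175, 107, 119, 123, 126, 128, 102, 96, 94, 100, 161]
blue [216, 135, 196, 196, 228, 232, 233, 231, 232, 230, 170, 154, 149, 157, 219, 229, 228, 234, 231, 226, 228, 235, 208, 128, 223, 233, 229, 226, 194, 202, 160, 151, 151, 152, 152, 152, 149, 148, 164, 213, 213, 171, 120, 144, 153, 143, 103, 97, 96, 95]
```

```bash
cat > t6.py <<'E'
from t3 import *
def place(P,az,T,z,back=.016):
    a=np.radians(az);T_=np.radians(T);pv=np.array([np.cos(a)*np.sin(T_),np.sin(a)*np.sin(T_),-np.cos(T_)])
    return np.array([P[0],P[1],z])-back*pv
def L(a,b,n): a=np.array(a,float);b=np.array(b,float);return [((a+(b-a)*k)[:3],tiltY(*(a+(b-a)*k)[3:])) for k in np.linspace(1/n,1,n)]
PR=(.5125,.167);PB=(.5295,.2585)
g=place(PR,-120,45,.025)
W=[(.522,-.246,.138,YR,45,YR),(.54,-.26,.20,-60,45,YR),(.55,-.24,.29,-90,40,0),(.55,-.10,.33,-120,40,20),(.54,.05,.33,-120,45,50),(g[0],g[1],.15,-120,45,60),(*g,-120,45,60)]
N=[5,5,5,5,5,4]
if __name__=="__main__":
    p,r,o=obs();q=o["joints"]
    for a,b,n in zip(W,W[1:],N): q=run(q,L(a,b,n))
    rowsfor(L(W[0],W[1],5)+L(W[1],W[2],5))
E
python3 t6.py
```

```text
bad 0.000 maxstep 0.22 end [ 0.84  0.49 -0.95  2.18  1.56  1.02  0.33]
bad 0.000 maxstep 0.13 end [ 0.75  0.5  -1.    1.85  1.11  1.44  0.92]
bad 0.000 maxstep 0.1 end [ 0.48  0.63 -1.01  1.57  0.83  1.89  1.3 ]
bad 0.000 maxstep 0.13 end [-0.07  0.56 -0.54  1.51  0.59  1.89  1.76]
bad 0.000 maxstep 0.06 end [-0.23  0.83 -0.58  1.53  0.57  1.73  1.62]
bad 0.000 maxstep 0.04 end [-0.26  0.98 -0.55  1.54  0.63  1.59  1.56]
[[-0.05, -0.01, -0.02], [0.044, 0.005, -0.016]],
[[-0.1, -0.02, -0.05], [0.086, 0.017, -0.033]],
[[-0.14, -0.03, -0.07], [0.125, 0.038, -0.049]],
[[-0.19, -0.04, -0.1], [0.16, 0.066, -0.064]],
[[-0.23, -0.05, -0.12], [0.19, 0.101, -0.076]],
[[-0.29, -0.04, -0.17], [0.198, 0.127, -0.085]],
[[-0.34, -0.02, -0.21], [0.203, 0.153, -0.092]],
[[-0.4, -0.0, -0.26], [0.205, 0.179, -0.098]],
[[-0.46, 0.01, -0.31], [0.204, 0.206, -0.103]],
[[-0.51, 0.03, -0.35], [0.2, 0.232, -0.107]],
```

Call:
apply_moves:
  rows:
    - [[-0.05,-0.01,-0.02],[0.044,0.005,-0.016]]
    - [[-0.1,-0.02,-0.05],[0.086,0.017,-0.033]]
    - [[-0.14,-0.03,-0.07],[0.125,0.038,-0.049]]
    - [[-0.19,-0.04,-0.1],[0.16,0.066,-0.064]]
    - [[-0.23,-0.05,-0.12],[0.19,0.101,-0.076]]
    - [[-0.29,-0.04,-0.17],[0.198,0.127,-0.085]]
    - [[-0.34,-0.02,-0.21],[0.203,0.153,-0.092]]
    - [[-0.4,0,-0.26],[0.205,0.179,-0.098]]
    - [[-0.46,0.01,-0.31],[0.204,0.206,-0.103]]
    - [[-0.51,0.03,-0.35],[0.2,0.232,-0.107]]

```text
clock: 21.25
tcp_pos: [0.5495, -0.2399, 0.288]
orientation: [0.002, -2.949, 1.066]
contact_force: [0.4, -0.7, -0.7]
grip_width: 0.0473
gripper_force: 36.3
```

Run:
```python
from t6 import *
p,r,o=obs();q=o["joints"];print(p,q.round(2),o["grip_width"])
W[2]=(.55,-.24,.29,-90,40,0);W[3]=(.55,-.08,.29,-115,25,25);W[4]=(.54,.08,.27,-120,30,55)
path=L(W[2],W[3],5)+L(W[3],W[4],5)
q=run(q,path[:5]);q=run(q,path[5:]);q=run(q,L(W[4],W[5],4));rowsfor(path)
```

```text
[ 0.54947183 -0.23990509  0.28798706] [ 0.61  0.43 -0.81  1.85  1.03  1.36  0.96] 0.04730272068732478
bad 0.000 maxstep 0.1 end [ 0.56  0.53 -0.99  1.68  0.71  1.56  1.41]
bad 0.000 maxstep 0.06 end [ 0.28  0.69 -1.07  1.6   0.7   1.75  1.61]
bad 0.000 maxstep 0.08 end [-0.04  0.96 -0.93  1.52  0.74  1.88  1.46]
[[-0.0, 0.09, -0.09], [-0.017, 0.014, -0.033]],
[[-0.0, 0.19, -0.17], [-0.037, 0.026, -0.065]],
[[-0.0, 0.29, -0.25], [-0.059, 0.032, -0.097]],
[[-0.0, 0.39, -0.33], [-0.082, 0.035, -0.127]],
[[-0.0, 0.49, -0.41], [-0.105, 0.032, -0.157]],
[[0.01, 0.59, -0.48], [-0.104, 0.032, -0.191]],
[[0.01, 0.7, -0.55], [-0.104, 0.032, -0.226]],
[[0.02, 0.81, -0.62], [-0.104, 0.033, -0.26]],
[[0.03, 0.92, -0.69], [-0.105, 0.033, -0.295]],
[[0.04, 1.03, -0.76], [-0.107, 0.034, -0.33]],
```

Call:
apply_moves:
  rows:
    - [[0,0.09,-0.09],[-0.017,0.014,-0.033]]
    - [[0,0.19,-0.17],[-0.037,0.026,-0.065]]
    - [[0,0.29,-0.25],[-0.059,0.032,-0.097]]
    - [[0,0.39,-0.33],[-0.082,0.035,-0.127]]
    - [[0,0.49,-0.41],[-0.105,0.032,-0.157]]
    - [[0.01,0.59,-0.48],[-0.104,0.032,-0.191]]
    - [[0.01,0.7,-0.55],[-0.104,0.032,-0.226]]
    - [[0.02,0.81,-0.62],[-0.104,0.033,-0.26]]
    - [[0.03,0.92,-0.69],[-0.105,0.033,-0.295]]
    - [[0.04,1.0,-0.74],[-0.107,0.034,-0.33]]

```text
clock: 22.5
tcp_pos: [0.5394, 0.0716, 0.2693]
orientation: [1.242, -2.369, 0.386]
contact_force: [0.8, 0.0, 0.3]
grip_width: 0.0472
gripper_force: 36.3
```

Run:
```python
from t6 import *
p,r,o=obs();q=o["joints"];print(p,q.round(2),o["grip_width"])
A=(.54,.08,.27,-120,30,55)
for az in (-120,-105,-135):
  yaw=az+180
  g=place(PR,az,45,.027);print(az,g)
  B=(g[0],g[1],.15,az,45,yaw);C=(*g,az,45,yaw)
  pth=L(A,B,5)+L(B,C,4);q2=run(q,pth)
  rowsfor([pth[1],pth[2],pth[3],pth[4],pth[-1]])
```

```text
[0.53935078 0.07160103 0.26927783] [ 0.28  0.69 -1.06  1.6   0.7   1.75  1.63] 0.04718960624559238
-120 [0.51815685 0.17679796 0.03831371]
bad 0.000 maxstep 0.07 end [-0.07  1.1  -0.87  1.53  0.82  1.76  1.41]
[[-0.21, 0.14, 0.09], [0.001, 0.033, -0.01]],
[[-0.3, 0.2, 0.14], [0.002, 0.05, -0.015]],
[[-0.4, 0.26, 0.2], [0.003, 0.067, -0.021]],
[[-0.49, 0.33, 0.25], [0.003, 0.083, -0.026]],
[[-0.71, 0.34, 0.64], [0.003, 0.083, -0.026]],
-105 [0.5154282  0.1779282  0.03831371]
bad 0.000 maxstep 0.07 end [-0.1   1.08 -0.89  1.62  0.96  1.74  1.52]
[[-0.21, 0.14, 0.09], [0.02, 0.032, -0.038]],
[[-0.3, 0.21, 0.14], [0.03, 0.048, -0.056]],
[[-0.4, 0.27, 0.2], [0.042, 0.065, -0.075]],
[[-0.49, 0.34, 0.25], [0.054, 0.081, -0.092]],
[[-0.71, 0.36, 0.64], [0.054, 0.081, -0.092]],
-135 [0.5205     0.175      0.03831371]
bad 0.000 maxstep 0.07 end [-0.03  1.11 -0.85  1.46  0.69  1.75  1.28]
[[-0.21, 0.14, 0.09], [-0.017, 0.035, 0.018]],
[[-0.3, 0.2, 0.14], [-0.026, 0.052, 0.026]],
[[-0.4, 0.26, 0.2], [-0.037, 0.069, 0.033]],
[[-0.49, 0.31, 0.25], [-0.048, 0.085, 0.04]],
[[-0.71, 0.33, 0.64], [-0.048, 0.085, 0.04]],
```

Call:
apply_moves:
  rows:
    - [[-0.1,0.07,0.05],[0,0.016,-0.005]]
    - [[-0.21,0.14,0.09],[0.001,0.033,-0.01]]
    - [[-0.3,0.2,0.14],[0.002,0.05,-0.015]]
    - [[-0.4,0.26,0.2],[0.003,0.067,-0.021]]
    - [[-0.49,0.33,0.25],[0.003,0.083,-0.026]]
    - [[-0.55,0.33,0.35],[0.003,0.083,-0.026]]
    - [[-0.6,0.34,0.44],[0.003,0.083,-0.026]]
    - [[-0.6,0.34,0.44],[0.003,0.083,-0.026]]

```text
clock: 23.5
tcp_pos: [0.5189, 0.1742, 0.0948]
orientation: [1.199, -2.097, 0.502]
contact_force: [0.3, -0.1, -0.0]
grip_width: 0.0471
gripper_force: 36.3
```

Run:
```python
from t6 import *
p,r,o=obs();print(p,o["joints"].round(2),r.as_matrix().round(3),o["contact_force"])
f=snap("wrist","w11")
print([(tuple(map(int,a)),c.tolist()) for a,c in blobs(f,(0,130,80),(6,255,255),200)])
lc=p+r.apply([.002,0,.0168]);n=r.apply([.705,0,-.706]);print("lid",lc,"axis",n.round(3),proj(f,lc+.015*n))
print("pockets",proj(f,[*PR,.007]),proj(f,[*PB,.007]))
print([(tuple(map(int,a)),plane(f,*c,.007).round(4)) for a,c in blobs(f,(100,120,60),(120,255,255),300)])
cv2.imwrite("pics/w11c.png",f["frame"][:,:,::-1])
```

```text
[0.51885747 0.17415275 0.09480077] [-0.07  1.01 -0.87  1.53  0.76  1.8   1.44] [[-0.36  -0.863 -0.355]
 [-0.609  0.505 -0.612]
 [ 0.707 -0.004 -0.707]] [ 0.33420232 -0.11727347 -0.04695332]
[((254, 224, 121, 175, 15027), [314.1, 311.7])]
lid [0.51218142 0.16266056 0.08433178] axis [-0.004  0.003  0.998] (np.float64(312.81257222595633), np.float64(284.900190850266))
pockets (np.float64(317.10352253596176), np.float64(345.15145898467654)) (np.float64(381.7570071660075), np.float64(527.6258340858941))
[((59, 0, 64, 26, 1247), array([ 0.5462, -0.2877,  0.007 ])), ((2, 11, 214, 150, 9804), array([ 0.5425, -0.143 ,  0.007 ]))]
```

Run:
```python
from t6 import *
p,r,o=obs();f=load("w11")
for bk in (.0128,.0148,.0168,.0188,.0208):
  # shift along the lid axis (unknown x at pick) = along n ; radial fixed
  lc=p+r.apply([.002,0,.0168]);n=r.apply([.705,0,-.706]);lc=lc+n*(bk-.0168)
  e1=r.apply([0,1,0]);e2=np.cross(n,e1)
  P=np.array([proj(f,lc+s*.015*n+.024*(np.cos(a)*e1+np.sin(a)*e2)) for s in(-1,1) for a in np.linspace(0,6.28,80)])
  print(bk,P.min(0),P.max(0))
hsv=cv2.cvtColor(f["frame"],cv2.COLOR_RGB2HSV);print(hsv[220:405:5,314].tolist())
```

```text
0.0128 [251.34642432 236.16914147] [373.52993138 365.53157404]
0.0148 [250.52247405 233.86715157] [374.30581417 364.78705169]
0.0168 [249.67662565 231.50955008] [375.10225024 364.0248683 ]
0.0188 [248.8079944  229.09429714] [375.92006723 363.2443879 ]
0.0208 [247.91564724 226.61925192] [376.76013784 362.44494364]
[[9, 84, 155], [8, 86, 149], [6, 104, 132], [8, 88, 160], [2, 189, 255], [1, 184, 254], [2, 185, 254], [2, 182, 254], [2, 181, 254], [2, 180, 254], [2, 179, 254], [2, 179, 255], [2, 177, 254], [2, 178, 255], [2, 179, 254], [2, 176, 255], [2, 174, 255], [2, 175, 255], [2, 171, 255], [2, 171, 255], [2, 171, 255], [3, 170, 255], [3, 171, 254], [3, 168, 254], [2, 191, 251], [3, 165, 254], [3, 164, 254], [2, 196, 242], [1, 202, 173], [1, 201, 247], [1, 199, 244], [3, 166, 255], [3, 164, 254], [3, 165, 254], [3, 164, 254], [3, 167, 255], [2, 123, 77]]
```

Run:
```python
from t6 import *
rowsfor([([.5192,.1787,.065],tiltY(-120,45,60)),([.5192,.1787,.039],tiltY(-120,45,60))])
```

```text
[[-0.1, 0.01, 0.08], [0.0, 0.001, -0.003]],
[[-0.17, 0.01, 0.15], [0.0, 0.001, -0.003]],
```

Call:
apply_moves:
  rows:
    - [[-0.1,0.01,0.08],[0,0,0]]
    - [[-0.14,0.01,0.115],[0,0,0]]
    - [[-0.17,0.01,0.15],[0,0,0]]
    - [[-0.17,0.01,0.15],[0,0,0]]
    - [[-0.17,0.01,0.15],[0,0,0]]

```text
clock: 24.18
tcp_pos: [0.5198, 0.1807, 0.0412]
orientation: [1.202, -2.101, 0.502]
contact_force: [-0.4, -0.0, -0.8]
grip_width: 0.0474
gripper_force: 36.3
```

Run:
```python
from t6 import *
p,r,o=obs();print(p,o["contact_force"],o["grip_width"]);rowsfor([([.5192,.1787,.039],tiltY(-120,45,60))])
```

```text
[0.51978089 0.18068049 0.04116806] [-0.36269765 -0.01940989 -0.84124577] 0.04736112731917086
[[-0.0, -0.0, 0.01], [-0.0, 0.002, -0.003]],
```

Call:
apply_moves:
  rows:
    - [[-0.005,-0.003,0.012],[0,0,0]]
    - [[-0.005,-0.003,0.012],[0,0,0]]

```text
clock: 24.42
tcp_pos: [0.5196, 0.1789, 0.0375]
orientation: [1.202, -2.1, 0.503]
contact_force: [-0.5, 0.8, -0.9]
grip_width: 0.0471
gripper_force: 36.3
```

Call:
apply_moves:
  rows:
    - [[0,0,0],[0,0,0]]
    - [[0,0,0],[0,0,0]]
    - [[0,0,0],[0,0,0]]
    - [[0.03,0,-0.03],[0,0,0]]
    - [[0.12,0,-0.12],[0,0,0]]
    - [[0.25,0,-0.25],[0,0,0]]
    - [[0.3,0,-0.35],[0,0,0]]
    - [[0.3,0,-0.35],[0,0,0]]
  jaw: 0.4

```text
clock: 25.42
tcp_pos: [0.524, 0.1884, 0.1546]
orientation: [1.204, -2.104, 0.503]
contact_force: [-0.7, 1.2, -1.6]
grip_width: 0.0596
gripper_force: 0.0
```

Run:
```python
from t6 import *
p,r,o=obs();print(p,o["joints"].round(2),o["contact_force"],o["grip_width"])
f=snap("wrist","w12")
print([(tuple(map(int,a)),c.tolist()) for a,c in blobs(f,(0,130,80),(6,255,255),200)])
for c in (np.array([*PR,.022]),):
  P=np.array([proj(f,c+[.024*np.cos(a),.024*np.sin(a),s*.015]) for s in(-1,1) for a in np.linspace(0,6.28,80)]);print("lid",P.min(0),P.max(0),proj(f,c+[0,0,.015]))
  P=np.array([proj(f,[c[0]+.029*np.cos(a),c[1]+.029*np.sin(a),.014]) for a in np.linspace(0,6.28,80)]);print("pocket",P.min(0),P.max(0))
```

```text
[0.52404573 0.18840374 0.1545953 ] [-0.09  0.94 -0.88  1.49  0.71  1.86  1.48] [-0.65020406  1.24308909 -1.61410801] 0.05957866860722311
[((347, 292, 37, 62, 874), [364.8, 322.8]), ((280, 303, 71, 77, 4281), [314.3, 341.1])]
lid [280.20144285 298.6650286 ] [347.39551118 372.44371963] (np.float64(313.7811230133315), np.float64(331.03318503018136))
pocket [276.5654463  301.79807544] [351.63885161 378.45927341]
```

```bash
cat > t7.py <<'E'
from t6 import *
def seq(q,W,N):
    for a,b,n in zip(W,W[1:],N): q=run(q,L(a,b,n))
    return q
gb=lambda back,T=50:BLU-back*np.array([np.sin(np.radians(T)),np.sin(np.radians(T))*np.radians(YB),-np.cos(np.radians(T))])
TO=[(.524,.188,.155,-120,45,60),(.54,.16,.25,-120,35,60),(.54,.08,.28,-120,30,55),(.55,-.08,.29,-115,25,25),(.54,-.25,.27,-90,25,0),(.50,-.36,.23,-90,40,YB),(.46,-.38,.17,-60,45,YB),(.44,-.388,.13,-30,48,YB),(*gb(.10),YB,50,YB),(*gb(.016),YB,50,YB)]
if __name__=="__main__":
    p,r,o=obs();q=seq(o["joints"],TO,[4,4,6,5,5,4,4,4,6])
    print("carry")
    b=gb(.016)
    pl=lambda az,T,z:place(PB,az,T,z)
    for az in (30,50):
     for tc,zc in ((70,.28),(80,.30),(60,.25)):
      g=pl(az,40,.027);print(az,tc)
      CW=[(*b,YB,50,YB),(b[0],b[1],b[2]+.06,YB,50,YB),(b[0]+.01,b[1]+.02,zc-.05,0,tc-10,YB),(.53,-.25,zc,0,tc,YB),(.55,-.10,zc,0,tc,0),(.54,.10,zc,10,tc,50),(.52,.2,.22,az,60,az+100),(g[0],g[1],.12,az,40,az+180),(*g,az,40,az+180)]
      seq(q,CW,[4,5,6,6,6,6,10,4])
E
timeout 500 python3 t7.py
```

```text
bad 0.000 maxstep 0.04 end [ 0.06  0.77 -0.97  1.51  0.68  1.83  1.6 ]
bad 0.000 maxstep 0.05 end [ 0.25  0.65 -1.    1.59  0.66  1.74  1.66]
bad 0.000 maxstep 0.04 end [ 0.5   0.5  -0.9   1.68  0.67  1.53  1.44]
bad 0.000 maxstep 0.08 end [ 0.73  0.39 -0.77  1.83  0.78  1.17  1.19]
bad 0.000 maxstep 0.08 end [ 0.72  0.43 -0.63  1.97  1.14  1.09  0.97]
bad 0.000 maxstep 0.24 end [ 0.91  0.4  -0.64  2.28  1.82  0.7   0.29]
bad 0.000 maxstep 0.23 end [ 1.49  0.61 -0.95  2.36  2.65  0.53 -0.21]
bad 0.000 maxstep 0.94 end [ 1.94  1.03 -1.26  2.25  2.03  0.2   0.73]
bad 0.000 maxstep 0.04 end [ 1.81  1.24 -1.26  2.17  2.16  0.37  0.69]
carry
30 70
bad 0.000 maxstep 0.05 end [ 1.81  1.05 -1.28  2.17  2.    0.27  0.7 ]
bad 0.013 maxstep 0.46 end [ 1.89  0.88 -1.38  2.24  2.8   0.2  -0.26]
bad 0.008 maxstep 0.69 end [ 1.71  0.63 -1.3   2.37  3.5   0.46 -1.2 ]
bad 0.030 maxstep 0.2 end [ 1.42  0.46 -1.38  2.41  2.95  0.49 -0.96]
bad 0.044 maxstep 0.19 end [ 0.88  0.34 -1.38  2.41  2.36  0.64 -0.05]
bad 0.040 maxstep 0.23 end [ 0.76  0.61 -1.38  2.41  2.49  0.57  1.24]
bad 0.016 maxstep 0.19 e
[... 2286 characters left out ...]
ep 0.16 end [ 0.03  0.46 -0.51  2.28  3.68  0.2   1.52]
bad 0.000 maxstep 0.05 end [-0.14  0.63 -0.31  2.3   3.54  0.41  1.69]
50 60
bad 0.000 maxstep 0.05 end [ 1.81  1.05 -1.28  2.17  2.    0.27  0.7 ]
bad 0.000 maxstep 0.17 end [ 1.85  0.86 -1.38  2.15  1.32  0.21  1.17]
bad 0.008 maxstep 0.57 end [ 1.71  0.66 -1.38  2.33  2.97  0.27 -0.71]
bad 0.012 maxstep 0.09 end [ 1.36  0.49 -1.38  2.41  2.62  0.47 -0.69]
bad 0.025 maxstep 0.14 end [ 0.86  0.4  -1.38  2.41  2.22  0.63  0.1 ]
bad 0.023 maxstep 0.18 end [ 0.93  0.73 -1.35  2.37  3.16  0.28  1.01]
bad 0.000 maxstep 0.16 end [ 0.03  0.46 -0.51  2.28  3.68  0.2   1.52]
bad 0.000 maxstep 0.05 end [-0.14  0.63 -0.31  2.3   3.54  0.41  1.69]
```

```bash
cat > t8.py <<'E'
from t7 import *
p,r,o=obs();q0=seq(o["joints"],TO[:6],[4,4,6,5,5])
for T in (50,55):
 for m in ((.455,-.38,.15,-60,T),(.445,-.38,.13,-60,T),(.46,-.385,.12,-70,T)):
  print("approach",T,m)
  g=gb(.045,T);b=gb(.016,T)
  q=seq(q0,[TO[5],(*m,YB),(*g,YB,T,YB),(*b,YB,T,YB)],[5,6,4])
  if m[0]==.455:
   qs=q
   for az in (75,85,95):
    print("carry",az);P=90-T;g=place(PB,az,P,.027)
    CW=[(*b,YB,T,YB),(b[0],b[1],b[2]+.05,YB,T,YB),(.46,-.38,.17,-60,T,YB),(.50,-.35,.25,-90,40,YB),(.54,-.25,.29,-90,25,0),(.55,-.08,.29,-100,10,-10),(.53,.12,.28,az,5,-50),(g[0],g[1],.2,az,15,az-180),(g[0],g[1],.12,az,P,az-180),(*g,az,P,az-180)]
    seq(qs,CW,[4,6,5,5,6,6,6,5,4])
E
timeout 500 python3 t8.py | grep -v "^bad.*maxstep 0.0[0-9]* end.*XX"
```

```text
bad 0.000 maxstep 0.04 end [ 0.06  0.77 -0.97  1.51  0.68  1.83  1.6 ]
bad 0.000 maxstep 0.05 end [ 0.25  0.65 -1.    1.59  0.66  1.74  1.66]
bad 0.000 maxstep 0.04 end [ 0.5   0.5  -0.9   1.68  0.67  1.53  1.44]
bad 0.000 maxstep 0.08 end [ 0.73  0.39 -0.77  1.83  0.78  1.17  1.19]
bad 0.000 maxstep 0.08 end [ 0.72  0.43 -0.63  1.97  1.14  1.09  0.97]
approach 50 (0.455, -0.38, 0.15, -60, 50)
bad 0.000 maxstep 0.23 end [ 0.89  0.48 -0.64  2.34  2.03  0.85  0.09]
bad 0.000 maxstep 0.52 end [ 1.65  0.89 -0.94  2.2   3.48  0.2  -0.83]
bad 0.000 maxstep 0.02 end [ 1.57  0.92 -0.89  2.17  3.46  0.23 -0.83]
carry 75
bad 0.000 maxstep 0.2 end [ 1.56  0.78 -0.87  2.18  3.83  0.2  -1.3 ]
bad 0.000 maxstep 0.35 end [ 0.38  0.36 -0.06  2.35  2.04  0.62 -0.05]
bad 0.000 maxstep 0.28 end [ 0.31  0.33 -0.15  1.98  0.96  0.96  1.08]
bad 0.000 maxstep 0.08 end [ 0.33  0.29 -0.26  1.83  0.59  1.08  1.35]
bad 0.000 maxstep 0.05 end [ 0.24  0.28 -0.36  1.78  0.29  1.16  1.15]
bad 0.000 maxstep 0.16 end [ 0.05  0.25 -0.41  1.85  0.03  1.02  0.33]
bad 0.000 maxstep 0.17 end [-0.19  0.35 -0.31  1.93 -0.1
[... 3967 characters left out ...]
 end [ 0.37  0.6  -1.07  1.84  0.38  0.88 -0.72]
bad 0.000 maxstep 0.07 end [ 0.57  0.88 -1.16  1.94  0.34  0.6  -0.52]
bad 0.000 maxstep 0.03 end [ 0.5   0.97 -1.04  1.96  0.42  0.48 -0.51]
approach 55 (0.445, -0.38, 0.13, -60, 55)
bad 0.000 maxstep 0.25 end [ 0.87  0.57 -0.64  2.4   2.18  1.03 -0.07]
bad 0.002 maxstep 0.32 end [ 1.89  1.23 -1.25  2.21  2.39  0.29  0.51]
bad 0.000 maxstep 0.01 end [ 1.84  1.29 -1.25  2.18  2.41  0.33  0.51]
approach 55 (0.46, -0.385, 0.12, -70, 55)
bad 0.000 maxstep 0.19 end [ 0.73  0.61 -0.57  2.31  1.96  1.1   0.09]
bad 0.000 maxstep 0.29 end [ 1.76  1.03 -1.04  2.22  3.31  0.23 -0.53]
bad 0.000 maxstep 0.02 end [ 1.7   1.06 -1.01  2.18  3.3   0.26 -0.53]
```

```bash
cat > t9.py <<'E'
from t7 import *
def batch(path,n=10):
    p0,r0,_=obs()
    for i in range(0,len(path),n):
        ch=path[i:i+n];out=[]
        for P,M in ch:
            s,t=row(P,M,np.array(p0),r0);out.append([[round(v,2) for v in s],[round(v,3) for v in t]])
        s,t=out[-1]; # pose really commanded with rounding
        p0=p0+r0.apply(np.array(s)*.25);r0=r0*R.from_rotvec(np.array(t)*np.pi)
        print(out)
E
python3 - <<'E'
from t9 import *
T=55;W=TO[:6]+[(.455,-.38,.15,-60,T,YB)]
path=[]
for a,b,n in zip(W,W[1:],[3,3,6,5,5,5]): path+=L(a,b,n)
path+=[path[-1]]
run(obs()[2]["joints"],path);batch(path)
E
```

```text
bad 0.000 maxstep 0.24 end [ 0.86  0.52 -0.64  2.38  2.12  0.99 -0.02]
[[[0.11, -0.04, -0.08], [-0.001, -0.017, -0.003]], [[0.21, -0.08, -0.16], [-0.001, -0.035, -0.003]], [[0.32, -0.12, -0.23], [-0.001, -0.054, -0.003]], [[0.41, -0.17, -0.2], [-0.002, -0.063, 0.007]], [[0.5, -0.22, -0.16], [-0.003, -0.072, 0.016]], [[0.6, -0.28, -0.12], [-0.005, -0.081, 0.025]], [[0.66, -0.34, -0.07], [-0.006, -0.086, 0.054]], [[0.73, -0.4, -0.01], [-0.009, -0.091, 0.082]], [[0.8, -0.46, 0.05], [-0.012, -0.095, 0.11]], [[0.87, -0.52, 0.11], [-0.015, -0.1, 0.139]]]
[[[0.05, -0.08, 0.04], [-0.001, -0.005, 0.028]], [[0.1, -0.17, 0.07], [-0.002, -0.01, 0.056]], [[0.16, -0.27, 0.14], [0.006, -0.017, 0.087]], [[0.23, -0.36, 0.21], [0.014, -0.026, 0.117]], [[0.3, -0.46, 0.28], [0.019, -0.037, 0.147]], [[0.36, -0.56, 0.35], [0.023, -0.048, 0.178]], [[0.43, -0.66, 0.42], [0.025, -0.061, 0.208]], [[0.48, -0.7, 0.49], [0.041, -0.056, 0.211]], [[0.54, -0.74, 0.56], [0.057, -0.05, 0.215]], [[0.6, -0.78, 0.64], [0.073, -0.045, 0.219]]]
[[[0.03, -0.06, 0.07], [0.017, -0.001, 0.002]], [[0.06, -0.11, 0.15], [0.033, -0.001, 0.004]], [[0.09, -0.09, 0.21], [0.048, -0.025, 0.011]], [[0.13, -0.07, 0.27], [0.06, -0.052, 0.019]], [[0.17, -0.05, 0.33], [0.069, -0.081, 0.028]], [[0.2, -0.02, 0.4], [0.074, -0.112, 0.038]], [[0.24, -0.0, 0.46], [0.075, -0.145, 0.048]], [[0.24, -0.0, 0.46], [0.075, -0.145, 0.048]]]
```

Call:
apply_moves:
  rows:
    - [[0.11,-0.04,-0.08],[-0.001,-0.017,-0.003]]
    - [[0.21,-0.08,-0.16],[-0.001,-0.035,-0.003]]
    - [[0.32,-0.12,-0.23],[-0.001,-0.054,-0.003]]
    - [[0.41,-0.17,-0.2],[-0.002,-0.063,0.007]]
    - [[0.5,-0.22,-0.16],[-0.003,-0.072,0.016]]
    - [[0.6,-0.28,-0.12],[-0.005,-0.081,0.025]]
    - [[0.66,-0.34,-0.07],[-0.006,-0.086,0.054]]
    - [[0.73,-0.4,-0.01],[-0.009,-0.091,0.082]]
    - [[0.8,-0.46,0.05],[-0.012,-0.095,0.11]]
    - [[0.87,-0.52,0.11],[-0.015,-0.1,0.139]]

```text
clock: 26.72
tcp_pos: [0.5468, -0.03, 0.2851]
orientation: [0.829, -2.649, 0.473]
contact_force: [0.8, -0.2, 0.4]
grip_width: 0.0598
gripper_force: 0.0
```

Call:
apply_moves:
  rows:
    - [[0.05,-0.08,0.04],[-0.001,-0.005,0.028]]
    - [[0.1,-0.17,0.07],[-0.002,-0.01,0.056]]
    - [[0.16,-0.27,0.14],[0.006,-0.017,0.087]]
    - [[0.23,-0.36,0.21],[0.014,-0.026,0.117]]
    - [[0.3,-0.46,0.28],[0.019,-0.037,0.147]]
    - [[0.36,-0.56,0.35],[0.023,-0.048,0.178]]
    - [[0.43,-0.66,0.42],[0.025,-0.061,0.208]]
    - [[0.48,-0.7,0.49],[0.041,-0.056,0.211]]
    - [[0.54,-0.74,0.56],[0.057,-0.05,0.215]]
    - [[0.6,-0.78,0.64],[0.073,-0.045,0.219]]

```text
clock: 27.98
tcp_pos: [0.5132, -0.318, 0.2434]
orientation: [0.032, 3.002, -0.921]
contact_force: [-0.4, 0.0, -0.6]
grip_width: 0.0598
gripper_force: 0.0
```

Call:
apply_moves:
  rows:
    - [[0.03,-0.06,0.07],[0.017,-0.001,0.002]]
    - [[0.06,-0.11,0.15],[0.033,-0.001,0.004]]
    - [[0.09,-0.09,0.21],[0.048,-0.025,0.011]]
    - [[0.13,-0.07,0.27],[0.06,-0.052,0.019]]
    - [[0.17,-0.05,0.33],[0.069,-0.081,0.028]]
    - [[0.2,-0.02,0.4],[0.074,-0.112,0.038]]
    - [[0.24,0,0.46],[0.075,-0.145,0.048]]
    - [[0.24,0,0.46],[0.075,-0.145,0.048]]

```text
clock: 28.98
tcp_pos: [0.4497, -0.3806, 0.1455]
orientation: [0.041, 2.44, -1.084]
contact_force: [-0.6, -0.2, 0.3]
grip_width: 0.0599
gripper_force: 0.0
```

Run:
```python
from t9 import *
p,r,o=obs();print(o["clock"],p,o["joints"].round(2),r.as_matrix()[:,2].round(3),o["contact_force"])
f=snap("wrist","w13");print([(tuple(map(int,a)),c.tolist()) for a,c in blobs(f,(100,120,60),(120,255,255),200)])
for c in (BLU,BLU+[.004,0,0]):
  P=np.array([proj(f,c+R.from_euler('z',YB,degrees=True).apply([x,.024*np.cos(a),.024*np.sin(a)])) for x in(-.015,.015) for a in np.linspace(0,6.28,60)]);print(P.min(0),P.max(0))
T=55
for m in (.045,.03):
  path=L((.455,-.38,.15,-60,T,YB),(*gb(m,T),YB,T,YB),6)+L((*gb(m,T),YB,T,YB),(*gb(.014,T),YB,T,YB),3);path+=[path[-1]]
  run(o["joints"],path)
batch(L((.455,-.38,.15,-60,T,YB),(*gb(.045,T),YB,T,YB),6)+[path[-1]]*3)
```

```text
28.975 [ 0.44970275 -0.38056294  0.14548778] [ 0.79  0.5  -0.56  2.39  2.12  0.96 -0.05] [ 0.403 -0.709 -0.579] [-0.61464667 -0.18146651  0.30191332]
[((275, 137, 21, 29, 343), [285.5, 150.9]), ((427, 202, 48, 20, 478), [452.4, 209.8]), ((399, 206, 83, 81, 3705), [433.0, 251.7])]
[397.39429503 200.73940813] [483.0473833  288.61351202]
[397.77029868 205.70008459] [482.36885411 292.86189507]
bad 0.000 maxstep 0.37 end [ 1.75  1.14 -1.1   2.18  2.94  0.26 -0.12]
bad 0.000 maxstep 0.28 end [ 1.71  1.09 -1.04  2.18  3.17  0.26 -0.38]
[[[0.01, 0.03, 0.04], [-0.026, -0.037, 0.024]], [[0.03, 0.07, 0.07], [-0.058, -0.068, 0.046]], [[0.05, 0.11, 0.11], [-0.095, -0.093, 0.067]], [[0.08, 0.14, 0.15], [-0.137, -0.112, 0.087]], [[0.1, 0.18, 0.19], [-0.181, -0.124, 0.104]], [[0.12, 0.22, 0.23], [-0.229, -0.129, 0.119]], [[0.06, 0.29, 0.32], [-0.229, -0.129, 0.119]], [[0.06, 0.29, 0.32], [-0.229, -0.129, 0.119]], [[0.06, 0.29, 0.32], [-0.229, -0.129, 0.119]]]
```

Call:
apply_moves:
  rows:
    - [[0.01,0.03,0.04],[-0.026,-0.037,0.024]]
    - [[0.03,0.07,0.07],[-0.058,-0.068,0.046]]
    - [[0.05,0.11,0.11],[-0.095,-0.093,0.067]]
    - [[0.08,0.14,0.15],[-0.137,-0.112,0.087]]
    - [[0.1,0.18,0.19],[-0.181,-0.124,0.104]]
    - [[0.12,0.22,0.23],[-0.229,-0.129,0.119]]
    - [[0.12,0.22,0.23],[-0.229,-0.129,0.119]]
    - [[0.12,0.22,0.23],[-0.229,-0.129,0.119]]

```text
clock: 30.02
tcp_pos: [0.4638, -0.3885, 0.0662]
orientation: [0.033, 2.175, -0.023]
contact_force: [0.3, -0.0, 0.6]
grip_width: 0.0601
gripper_force: 0.0
```

Run:
```python
from t9 import *
p,r,o=obs();print(o["clock"],p,o["joints"].round(2),r.as_matrix()[:,1:].round(3).tolist(),o["contact_force"]);print(gb(.045,55))
T=55;path=L((*gb(.045,T),YB,T,YB),(*gb(.014,T),YB,T,YB),3);path+=[path[-1]]*2
batch(path)
```

```text
30.025 [ 0.46379506 -0.38853338  0.06622523] [ 1.71  0.97 -0.98  2.21  3.55  0.26 -0.81] [[0.033, 0.822], [0.999, -0.029], [-0.004, -0.568]] [ 0.33105452 -0.01792925  0.60134006]
[ 0.45963816 -0.38871328  0.06281094]
[[[0.02, -0.0, 0.04], [-0.0, 0.002, 0.002]], [[0.02, -0.0, 0.08], [-0.0, 0.002, 0.002]], [[0.02, -0.0, 0.12], [-0.0, 0.002, 0.002]], [[0.02, -0.0, 0.12], [-0.0, 0.002, 0.002]], [[0.02, -0.0, 0.12], [-0.0, 0.002, 0.002]]]
```

Excellent; go in, close, and lift while watching the force.

Call:
apply_moves:
  rows:
    - [[0.02,0,0.04],[0,0,0]]
    - [[0.02,0,0.08],[0,0,0]]
    - [[0.02,0,0.12],[0,0,0]]
    - [[0.02,0,0.12],[0,0,0]]

```text
clock: 30.52
tcp_pos: [0.4856, -0.3884, 0.0439]
orientation: [0.032, 2.176, -0.019]
contact_force: [-0.4, 0.3, -0.3]
grip_width: 0.0599
gripper_force: 0.0
```

Call:
apply_moves:
  rows:
    - [[0,0,0],[0,0,0]]
    - [[0,0,0],[0,0,0]]
    - [[0,0,0],[0,0,0]]
    - [[0,0,0],[0,0,0]]
  jaw: -1
  newtons: 35

```text
clock: 31.02
tcp_pos: [0.4847, -0.3907, 0.0446]
orientation: [0.036, 2.174, -0.023]
contact_force: [0.7, -5.3, 3.4]
grip_width: 0.0479
gripper_force: 36.1
```

Run:
```python
from t9 import *
p,r,o=obs();print(o["clock"],p,o["joints"].round(2),r.as_matrix().round(3).tolist(),o["contact_force"],o["grip_width"])
pickle.dump((p,r),open("pickblue.pkl","wb"))
T=55;b=p
W=[(*b,YB,T,YB),(b[0],b[1],b[2]+.03,YB,T,YB)];path=L(W[0],W[1],4)
batch(path)
```

```text
31.025 [ 0.4847258  -0.39068977  0.04461117] [ 1.64  1.01 -0.94  2.18  3.54  0.3  -0.8 ] [[-0.567, 0.034, 0.823], [0.017, 0.999, -0.03], [-0.823, -0.003, -0.568]] [ 0.70424506 -5.27885972  3.40165059] 0.04792035394212757
[[[-0.03, -0.0, -0.02], [-0.0, 0.002, 0.001]], [[-0.05, -0.0, -0.03], [-0.0, 0.002, 0.001]], [[-0.07, -0.0, -0.05], [-0.0, 0.002, 0.001]], [[-0.1, -0.0, -0.07], [-0.0, 0.002, 0.001]]]
```

Call:
apply_moves:
  rows:
    - [[-0.03,0,-0.02],[0,0,0]]
    - [[-0.05,0,-0.035],[0,0,0]]
    - [[-0.075,0,-0.05],[0,0,0]]
    - [[-0.095,0,-0.065],[0,0,0]]
    - [[-0.095,0,-0.065],[0,0,0]]

```text
clock: 31.65
tcp_pos: [0.4846, -0.3891, 0.0732]
orientation: [0.034, 2.176, -0.02]
contact_force: [-0.1, -0.1, -1.4]
grip_width: 0.0474
gripper_force: 36.0
```

Run:
```python
from t9 import *
p,r,o=obs();print(o["clock"],p,o["joints"].round(2),o["contact_force"],o["grip_width"])
T=55;az=90;P=35;g=place(PB,az,P,.027)
W=[(*p,YB,T,YB),(.455,-.388,.105,-10,T,YB),(.45,-.385,.17,-60,T,YB),(.50,-.35,.25,-90,40,YB),(.54,-.25,.29,-90,25,0),(.55,-.08,.29,-100,10,-10),(.53,.12,.28,az-360+180,3,-50)]
path=[]
for a,b,n in zip(W,W[1:],[4,6,5,5,6]): path+=L(a,b,n)
q=run(o["joints"],path);batch(path)
print("tail");seq(q,[(.55,-.08,.29,az,3,-10),(.53,.12,.28,az,5,-50),(g[0],g[1],.2,az,15,az-180),(g[0],g[1],.12,az,P,az-180),(*g,az,P,az-180)],[6,6,5,4])
```

```text
31.65 [ 0.48457403 -0.38914642  0.07320246] [ 1.67  0.96 -0.98  2.19  3.53  0.26 -0.83] [-0.08238435 -0.09568017 -1.41436031] 0.04741947854088607
bad 0.000 maxstep 0.34 end [ 0.87  0.56 -1.28  1.75  0.7   1.38  0.81]
[[[-0.01, 0.0, -0.04], [0.01, 0.002, -0.004]], [[-0.02, 0.0, -0.09], [0.019, 0.002, -0.008]], [[-0.03, 0.0, -0.13], [0.028, 0.003, -0.013]], [[-0.04, 0.0, -0.17], [0.037, 0.004, -0.018]], [[-0.07, 0.0, -0.2], [0.074, 0.012, -0.037]], [[-0.1, 0.0, -0.23], [0.11, 0.026, -0.056]], [[-0.14, 0.01, -0.25], [0.144, 0.045, -0.074]], [[-0.17, 0.01, -0.28], [0.175, 0.068, -0.091]], [[-0.21, 0.01, -0.31], [0.204, 0.096, -0.106]], [[-0.24, 0.01, -0.33], [0.229, 0.129, -0.119]]]
[[[-0.07, -0.02, -0.04], [-0.002, 0.032, -0.013]], [[-0.13, -0.04, -0.08], [-0.007, 0.062, -0.025]], [[-0.2, -0.05, -0.12], [-0.016, 0.09, -0.035]], [[-0.27, -0.07, -0.17], [-0.028, 0.117, -0.044]], [[-0.34, -0.09, -0.2], [-0.042, 0.141, -0.051]], [[-0.39, -0.04, -0.27], [-0.059, 0.143, -0.049]], [[-0.45, -0.01, -0.33], [-0.076, 0.144, -0.048]], [[-0.5, 0.03, -0.39], [-0.092, 0.146, -0.046]], [[-0.56, 0.07, -0.45], [-0.109, 0.147, -0.045]], [[-0.61, 0.11, -0.52], [-0.126, 0.148, -0.043]]]
[[[-0.01, 0.1, -0.04], [-0.014, 0.004, 0.008]], [[-0.02, 0.21, -0.09], [-0.028, 0.007, 0.017]], [[-0.03, 0.31, -0.14], [-0.042, 0.01, 0.026]], [[-0.03, 0.41, -0.19], [-0.056, 0.013, 0.035]], [[-0.04, 0.51, -0.24], [-0.07, 0.015, 0.044]], [[-0.04, 0.62, -0.28], [-0.083, 0.017, 0.053]]]
tail
bad 0.000 maxstep 0.16 end [ 0.64  0.49 -1.21  1.81  0.42  1.14 -0.  ]
bad 0.000 maxstep 0.13 end [ 0.33  0.55 -1.    1.86  0.32  0.84 -0.76]
bad 0.000 maxstep 0.07 end [ 0.55  0.82 -1.11  1.98  0.29  0.51 -0.55]
bad 0.000 maxstep 0.03 end [ 0.48  0.92 -0.99  2.    0.36  0.38 -0.54]
```

Call:
apply_moves:
  rows:
    - [[-0.03,0,-0.03],[0.01,0.002,-0.004]]
    - [[-0.04,0,-0.08],[0.019,0.002,-0.008]]
    - [[-0.04,0,-0.13],[0.028,0.003,-0.013]]
    - [[-0.04,0,-0.17],[0.037,0.004,-0.018]]
    - [[-0.07,0,-0.2],[0.074,0.012,-0.037]]
    - [[-0.1,0,-0.23],[0.11,0.026,-0.056]]
    - [[-0.14,0.01,-0.25],[0.144,0.045,-0.074]]
    - [[-0.17,0.01,-0.28],[0.175,0.068,-0.091]]
    - [[-0.21,0.01,-0.31],[0.204,0.096,-0.106]]
    - [[-0.24,0.01,-0.33],[0.229,0.129,-0.119]]

```text
clock: 32.9
tcp_pos: [0.4505, -0.3848, 0.1697]
orientation: [0.041, 2.432, -1.09]
contact_force: [0.0, -1.6, -0.6]
grip_width: 0.0477
gripper_force: 36.1
```

Call:
apply_moves:
  rows:
    - [[-0.07,-0.02,-0.04],[-0.002,0.032,-0.013]]
    - [[-0.13,-0.04,-0.08],[-0.007,0.062,-0.025]]
    - [[-0.2,-0.05,-0.12],[-0.016,0.09,-0.035]]
    - [[-0.27,-0.07,-0.17],[-0.028,0.117,-0.044]]
    - [[-0.34,-0.09,-0.2],[-0.042,0.141,-0.051]]
    - [[-0.39,-0.04,-0.27],[-0.059,0.143,-0.049]]
    - [[-0.45,-0.01,-0.33],[-0.076,0.144,-0.048]]
    - [[-0.5,0.03,-0.39],[-0.092,0.146,-0.046]]
    - [[-0.56,0.07,-0.45],[-0.109,0.147,-0.045]]
    - [[-0.61,0.11,-0.52],[-0.126,0.148,-0.043]]

```text
clock: 34.15
tcp_pos: [0.5386, -0.2487, 0.2905]
orientation: [0.001, -3.066, 0.677]
contact_force: [0.6, -0.7, -0.6]
grip_width: 0.0476
gripper_force: 36.1
```

Run:
```python
from t9 import *
p,r,o=obs();print(o["clock"],p,o["joints"].round(2),o["contact_force"],o["grip_width"])
az=90;P=35;g=place(PB,az,P,.03);print(g)
W=[(.54,-.25,.29,-90,25,0),(.55,-.08,.29,-90,5,-10),(.55,-.08,.29,90,3,-10),(.53,.12,.28,az,8,-50),(g[0],g[1],.2,az,15,az-180),(g[0],g[1],.12,az,P,az-180)]
path=[]
for a,b,n in zip(W,W[1:],[5,1,6,6,5]): path+=L(a,b,n) if n>1 else L(a,b,2)[1:]
path+=[path[-1]]
q=run(o["joints"],path);batch(path)
```

```text
34.15 [ 0.53857276 -0.24873533  0.29049057] [ 0.59  0.33 -0.58  1.81  0.68  1.14  1.28] [ 0.56956328 -0.66140946 -0.56150457] 0.04763288923959304
[0.5295     0.24932278 0.04310643]
bad 0.000 maxstep 0.16 end [ 0.38  0.67 -0.84  1.99 -0.22  0.48 -0.11]
[[[-0.01, 0.12, -0.05], [-0.022, -0.0, 0.011]], [[-0.02, 0.24, -0.11], [-0.044, 0.001, 0.022]], [[-0.03, 0.37, -0.17], [-0.066, 0.003, 0.033]], [[-0.04, 0.49, -0.23], [-0.088, 0.006, 0.044]], [[-0.05, 0.61, -0.28], [-0.11, 0.009, 0.055]], [[-0.05, 0.61, -0.28], [-0.155, 0.013, 0.055]], [[-0.03, 0.74, -0.33], [-0.158, 0.023, 0.091]], [[-0.02, 0.86, -0.38], [-0.162, 0.033, 0.127]], [[-0.01, 0.98, -0.43], [-0.165, 0.044, 0.163]], [[0.01, 1.11, -0.48], [-0.168, 0.055, 0.199]]]
[[[0.09, 0.1, 0.02], [-0.003, 0.003, 0.037]], [[0.18, 0.2, 0.04], [-0.006, 0.006, 0.074]], [[0.22, 0.26, 0.1], [-0.01, 0.011, 0.111]], [[0.27, 0.32, 0.17], [-0.014, 0.017, 0.148]], [[0.32, 0.39, 0.23], [-0.017, 0.023, 0.185]], [[0.37, 0.45, 0.29], [-0.019, 0.03, 0.222]], [[0.42, 0.52, 0.35], [-0.021, 0.037, 0.259]], [[0.46, 0.58, 0.42], [-0.022, 0.044, 0.296]], [[0.46, 0.57, 0.48], [-0.032, 0.065, 0.295]], [[0.46, 0.57, 0.54], [-0.043, 0.086, 0.294]]]
[[[-0.03, 0.0, 0.06], [0.0, 0.022, -0.0]], [[-0.06, 0.0, 0.12], [0.0, 0.044, -0.0]], [[-0.08, 0.0, 0.18], [0.0, 0.066, -0.0]], [[-0.08, 0.0, 0.18], [0.0, 0.066, -0.0]]]
```

Call:
apply_moves:
  rows:
    - [[-0.01,0.12,-0.05],[-0.022,0,0.011]]
    - [[-0.02,0.24,-0.11],[-0.044,0.001,0.022]]
    - [[-0.03,0.37,-0.17],[-0.066,0.003,0.033]]
    - [[-0.04,0.49,-0.23],[-0.088,0.006,0.044]]
    - [[-0.05,0.61,-0.28],[-0.11,0.009,0.055]]
    - [[-0.05,0.61,-0.28],[-0.155,0.013,0.055]]
    - [[-0.03,0.74,-0.33],[-0.158,0.023,0.091]]
    - [[-0.02,0.86,-0.38],[-0.162,0.033,0.127]]
    - [[-0.01,0.98,-0.43],[-0.165,0.044,0.163]]

```text
clock: 35.28
tcp_pos: [0.5405, 0.0186, 0.2841]
orientation: [-0.813, -3.005, -0.142]
contact_force: [0.2, -0.9, 0.0]
grip_width: 0.0474
gripper_force: 36.2
```

Run:
```python
from t9 import *
p,r,o=obs();print(o["clock"],p,o["joints"].round(2),o["contact_force"],o["grip_width"])
az=90;P=35;g=place(PB,az,P,.03)
W=[(.54,.02,.285,90,5.5,-30),(.53,.12,.28,az,8,-50),(g[0],g[1],.2,az,15,az-180),(g[0],g[1],.12,az,P,az-180)]
path=[]
for a,b,n in zip(W,W[1:],[3,6,5]): path+=L(a,b,n)
path+=[path[-1]]
q=run(o["joints"],path);batch(path,9)
```

```text
35.275 [0.54047496 0.01860968 0.28406548] [ 0.49  0.31 -0.71  1.81  0.12  1.08  0.79] [ 0.20192353 -0.94311128  0.03907753] 0.04744899416790009
bad 0.000 maxstep 0.16 end [ 0.38  0.67 -0.84  1.99 -0.22  0.48 -0.1 ]
[[[0.08, 0.11, 0.02], [-0.004, 0.003, 0.036]], [[0.16, 0.22, 0.04], [-0.008, 0.006, 0.073]], [[0.24, 0.33, 0.05], [-0.011, 0.009, 0.11]], [[0.28, 0.4, 0.12], [-0.015, 0.014, 0.147]], [[0.32, 0.47, 0.18], [-0.019, 0.02, 0.184]], [[0.36, 0.54, 0.24], [-0.022, 0.026, 0.22]], [[0.4, 0.6, 0.3], [-0.025, 0.033, 0.257]], [[0.44, 0.67, 0.36], [-0.027, 0.04, 0.294]], [[0.48, 0.74, 0.42], [-0.028, 0.048, 0.331]]]
[[[-0.01, -0.0, 0.07], [0.0, 0.022, -0.0]], [[-0.03, -0.0, 0.13], [0.0, 0.045, -0.0]], [[-0.04, -0.0, 0.19], [0.0, 0.067, 0.0]], [[-0.06, -0.0, 0.25], [0.0, 0.089, 0.0]], [[-0.08, -0.0, 0.31], [0.0, 0.111, 0.0]], [[-0.08, -0.0, 0.31], [0.0, 0.111, 0.0]]]
```

Call:
apply_moves:
  rows:
    - [[0.08,0.11,0.02],[-0.004,0.003,0.036]]
    - [[0.16,0.22,0.04],[-0.008,0.006,0.073]]
    - [[0.24,0.33,0.05],[-0.011,0.009,0.11]]
    - [[0.28,0.4,0.12],[-0.015,0.014,0.147]]
    - [[0.32,0.47,0.18],[-0.019,0.02,0.184]]
    - [[0.36,0.54,0.24],[-0.022,0.026,0.22]]
    - [[0.4,0.6,0.3],[-0.025,0.033,0.257]]
    - [[0.44,0.67,0.36],[-0.027,0.04,0.294]]
    - [[0.48,0.74,0.42],[-0.028,0.048,0.331]]

```text
clock: 36.4
tcp_pos: [0.5294, 0.2473, 0.1998]
orientation: [-2.082, -2.083, -0.273]
contact_force: [-1.2, -0.2, -0.4]
grip_width: 0.0472
gripper_force: 36.2
```

Call:
apply_moves:
  rows:
    - [[-0.01,0,0.07],[0,0.022,0]]
    - [[-0.03,0,0.13],[0,0.045,0]]
    - [[-0.04,0,0.19],[0,0.067,0]]
    - [[-0.06,0,0.25],[0,0.089,0]]
    - [[-0.08,0,0.31],[0,0.111,0]]
    - [[-0.08,0,0.31],[0,0.111,0]]

```text
clock: 37.15
tcp_pos: [0.5292, 0.2456, 0.1184]
orientation: [-1.872, -1.873, -0.585]
contact_force: [-1.3, 0.5, 0.1]
grip_width: 0.0476
gripper_force: 36.2
```

Run:
```python
from t9 import *
p,r,o=obs();print(o["clock"],p,o["joints"].round(2),o["contact_force"],o["grip_width"])
pb,rb=pickle.load(open("pickblue.pkl","rb"))
off=rb.inv().apply(np.array([BLU[0],pb[1]-.0,.037])-pb); ax=rb.inv().apply([np.cos(np.radians(YB)),np.sin(np.radians(YB)),0]);print("off tool",off.round(4),"axis tool",ax.round(3))
lc=p+r.apply(off);n=r.apply(ax);print("lid",lc.round(4),"closed axis",n.round(3))
f=snap("wrist","w14")
print([(tuple(map(int,a)),c.tolist()) for a,c in blobs(f,(100,120,60),(120,255,255),200)])
e1=r.apply([0,1,0]);e2=np.cross(n,e1)
for d in (-.004,0,.004):
  c=lc+n*d
  for s in (-1,1):
    Q=np.array([proj(f,c+s*.015*n+.024*(np.cos(a)*e1+np.sin(a)*e2)) for a in np.linspace(0,6.28,80)]);print(d,s,Q.min(0).round(1),Q.max(0).round(1))
print("pocket",proj(f,[*PB,.007]))
g=f["frame"];print([x[2]-int(x[0]) for x in g[150:420:5,314].astype(int).tolist()])
```

```text
37.15 [0.5292347  0.24555255 0.11838572] [ 0.38  0.67 -0.82  1.99 -0.24  0.49 -0.07] [-1.26785596  0.52048073  0.07859849] 0.04761321769582665
off tool [-0.0004  0.0004  0.014 ] axis tool [-0.568 -0.001  0.823]
lid [0.5296 0.2532 0.1067] closed axis [-0.004  0.005 -1.   ]
[((253, 246, 123, 127, 3555), [313.5, 313.2])]
-0.004 -1 [250.  243.3] [381.4 376.6]
-0.004 1 [261.8 262.3] [369.  371.8]
0 -1 [251.8 246.3] [379.4 375.8]
0 1 [263.1 264.4] [367.7 371.3]
0.004 -1 [253.6 249.1] [377.6 375.1]
0.004 1 [264.3 266.3] [366.4 370.9]
pocket (np.float64(315.49611700928665), np.float64(320.61170657178263))
[-13, 9, 10, -5, -5, -3, 0, 0, 0, -1, -3, -7, -24, -22, -18, 9, 9, 10, 10, 56, 138, 46, 48, 49, 73, 10, 11, 10, 10, 10, 10, 10, 10, 10, 10, 11, 9, 10, 10, 10, 9, 10, 131, 146, 164, -16, 10, 10, -22, -20, 12, 8, 8, 8]
```

Run:
```python
from t9 import *
p,r,o=obs()
M=tiltY(90,35,-90);path=[([.529,.2508,.085],M),([.529,.2508,.06],M),([.529,.2508,.045],M),([.529,.2508,.039],M)]
path+=[path[-1]]*2;run(o["joints"],path);batch(path)
```

```text
bad 0.000 maxstep 0.04 end [ 0.32  0.81 -0.77  2.01 -0.2   0.35 -0.04]
[[[-0.07, -0.0, 0.12], [-0.001, 0.001, 0.001]], [[-0.12, -0.0, 0.2], [-0.001, 0.001, 0.001]], [[-0.16, -0.0, 0.26], [-0.001, 0.001, 0.001]], [[-0.17, -0.0, 0.27], [-0.001, 0.001, 0.001]], [[-0.17, -0.0, 0.27], [-0.001, 0.001, 0.001]], [[-0.17, -0.0, 0.27], [-0.001, 0.001, 0.001]]]
```

Call:
apply_moves:
  rows:
    - [[-0.07,0,0.12],[0,0,0]]
    - [[-0.12,0,0.2],[0,0,0]]
    - [[-0.16,0,0.26],[0,0,0]]
    - [[-0.17,0,0.27],[0,0,0]]
    - [[-0.17,0,0.27],[0,0,0]]
    - [[-0.17,0,0.27],[0,0,0]]

```text
clock: 37.95
tcp_pos: [0.5313, 0.2515, 0.0418]
orientation: [-1.87, -1.878, -0.592]
contact_force: [-0.8, -0.9, -0.7]
grip_width: 0.0473
gripper_force: 36.2
```

Run:
```python
from t9 import *
p,r,o=obs();print(p,o["contact_force"]);batch([([.529,.2508,.039],tiltY(90,35,-90))])
```

```text
[0.53126352 0.25147971 0.04181953] [-0.75837165 -0.88589339 -0.70659114]
[[[-0.01, -0.01, 0.01], [0.0, 0.0, 0.002]]]
```

Call:
apply_moves:
  rows:
    - [[-0.01,-0.007,0.009],[0,0,0]]
    - [[-0.01,-0.007,0.009],[0,0,0]]

```text
clock: 38.2
tcp_pos: [0.5287, 0.2503, 0.0375]
orientation: [-1.87, -1.877, -0.59]
contact_force: [-0.4, 0.4, -0.5]
grip_width: 0.0472
gripper_force: 36.2
```

Call:
apply_moves:
  rows:
    - [[0,0,0],[0,0,0]]
    - [[0,0,0],[0,0,0]]
    - [[0,0,0],[0,0,0]]
    - [[0.02,0,-0.03],[0,0,0]]
    - [[0.1,0,-0.14],[0,0,0]]
    - [[0.2,0,-0.28],[0,0,0]]
    - [[0.28,0,-0.4],[0,0,0]]
    - [[0.35,0,-0.55],[0,0,0]]
    - [[0.35,0,-0.6],[0,0,0]]
  jaw: 0.4

```text
clock: 39.33
tcp_pos: [0.5295, 0.237, 0.2138]
orientation: [-1.869, -1.881, -0.595]
contact_force: [1.4, -0.5, -0.5]
grip_width: 0.0597
gripper_force: 0.0
```

Run:
```python
from t9 import *
p,r,o=obs();print(o["clock"],p,o["joints"].round(2),o["contact_force"])
f=snap("wrist","w15")
def ext(c,rr,z): 
    P=np.array([proj(f,[c[0]+rr*np.cos(a),c[1]+rr*np.sin(a),z]) for a in np.linspace(0,6.28,80)]);return P.min(0).round(),P.max(0).round()
for n,c in (("red",PR),("blue",PB)): print(n,"top",ext(c,.024,.037),"pocket",ext(c,.029,.014))
print([(tuple(map(int,a))) for a,c in blobs(f,(0,130,80),(6,255,255),200)],[(tuple(map(int,a))) for a,c in blobs(f,(100,120,60),(120,255,255),200)])
print("knob",proj(f,[.5904,.333,.128]),[(tuple(map(int,a))) for a,c in blobs(f,(7,130,100),(20,255,255),100)])
cv2.imwrite("pics/final.png",f["frame"][:,:,::-1])
```

```text
39.325 [0.52948594 0.23695367 0.21381014] [ 0.46  0.51 -0.89  1.94 -0.3   0.67 -0.1 ] [ 1.37413832 -0.46821493 -0.50015017]
red top (array([261., 402.]), array([321., 470.])) pocket (array([259., 392.]), array([327., 468.]))
blue top (array([286., 290.]), array([340., 346.])) pocket (array([283., 289.]), array([344., 352.]))
[] [(259, 286, 22, 54, 599), (285, 292, 57, 60, 1043)]
knob (np.float64(400.51534920069696), np.float64(197.01493364840354)) [(156, 34, 57, 57, 1260), (388, 187, 22, 21, 365), (158, 256, 24, 39, 428), (187, 272, 32, 16, 153), (489, 449, 21, 31, 296)]
```

View pics/final.png

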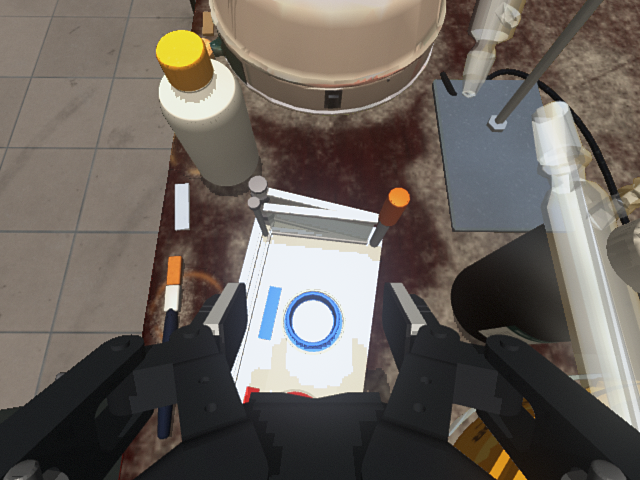

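Run:
```python
from t9 import *
for n in ("top","scene"):
    f=snap(n,n+"9")
    for nm,c,lo,hi in (("red",PR,(0,130,80),(6,255,255)),("blue",PB,(100,110,60),(120,255,255))):
        e=np.array([proj(f,[c[0]+.024*np.cos(a),c[1]+.024*np.sin(a),z]) for z in (.014,.037) for a in np.linspace(0,6.28,60)])
        b=[tuple(map(int,a)) for a,q in blobs(f,lo,hi,8) if np.hypot(*(q-np.array(proj(f,[*c,.03]))))<25]
        print(n,nm,"expect",e.min(0).round(1),e.max(0).round(1),b)
```

```text
top red expect [272.7 242. ] [288.6 257.7] [(273, 252, 15, 6, 68), (270, 260, 15, 5, 38)]
top blue expect [243.5 235.8] [259.9 251.5] [(244, 235, 12, 15, 31), (242, 254, 10, 4, 32)]
scene red expect [253.5 248.7] [272.2 267.4] [(255, 251, 18, 18, 191), (272, 261, 3, 6, 13), (246, 264, 12, 10, 40)]
scene blue expect [233.5 231.8] [251.8 249.5] [(227, 247, 10, 9, 32)]
```

```bash
python3 -c "
from bench import job
print(job.hand_in())"
```

```text
the job is handed in; nothing more can be done
None
```

I folded the screen against the post, laid the red lid rim-down in the red pocket and the blue lid rim-up in the blue pocket, and handed the job in at about 39 s. The last images show the screen folded and both lids seated; I saw no sign of a fallen bottle or jar but did not check each one.

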